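# Refill the spring-loaded carton dispenser

## Robot

A 6-joint arm with a two-finger parallel gripper is mounted at the origin on a cart in front of the work surface, level with it; the furniture and walls round the work are solid. World frame = base frame: x ahead of the robot, y to its left, z up, the work surface at z = 0. Lengths are in m, angles in rad, forces in N, time in s.
With the tool pointing down it reaches from about 0.3 to 0.775 m from the base axis. Payload 14.6 kg.
Tool frame: the origin (TCP) lies at the very end of the fingers, on their centre line; the grasp point (between the pads) lies 19 mm behind it (ctrl.grasp_offset is the distance from the TCP to the grasp point, in m); x points along the fingers, y is the direction in which the jaws open and shut, and the axes are right-handed (so a half turn about x gives the same grasp; the last joint's range is limited). The gripper opens to 94 mm and grips with 3 to 60 N. Pads are 16 mm wide; open, the fingers measure 119 mm over their backs; the gripper's body (75 mm by 177 mm) begins 78 mm behind the grasp point.
Start: joints at [-1.238, 0.3, 1.521, -0, 1.321, -0.067], TCP at [0.214, -0.507, 0.205] pointing down, gripper open.
Joint ranges: [-3.03, 3.03], [-0.79, 2.21], [0.23, 2.52], [-1.04, 4.18], [0, 3.07], [-2.55, 2.55]. Speed limits (rad/s): [2.22, 2.22, 2.57, 3.14, 3.14, 3.14].

## Interface

Orientations are given as [roll, pitch, yaw] about the fixed x, y, z axes, in that order (R = Rz(yaw) Ry(pitch) Rx(roll)).
In Python, from station import ctrl gives the robot as it stands. The module is installed in compiled form; this text tells all that it offers.
- The arm moves only by the tool send_rows, never from a script. Its argument "rows" is a list that holds one entry, the list of rows, each a list of 4 numbers: the shift along the world's x, y, z in mm, then the turn about the world's z in rad. A call has 1 to 12 rows; each row shifts and turns the commanded pose from where the row before left it; what a row does not reach is not made up. A row lasts 1/10 s, in which the tool goes at most 50 mm and 8.59 degrees, less where a joint would pass 70% of its speed; a pose out of reach is approached as far as the arm can. A call is refused whole if a number of a shift passes 50 or a number of a turn 0.15, either way. A call with a gripper value outside its range is refused whole. "grip" is the gripper's target within -1 to 1 (shut at 1, half-way at 0, fully open at -1), set as the call begins (left out, the last holds). The fingers move at their own pace and stop on an object; "newtons" is the grip in N (left out, the last holds). Time passes only in rows, so rows that do not move let the fingers close. It gives the time, the measured TCP pose, the force and the opening at its end, in the units of the state.
- ctrl.get_obs(): the state, without advancing time (a new reading comes with each control period).
- ctrl.camera(name): name is "scene" or "top"; returns (picture, depth): 400x640x3 uint8, red, green, blue; 400x640 float32, m along the optical axis (not along the pixel's ray), 0 where there is no reading.
- ctrl.camera_params(name): a dict with "vertical_fov" (degrees; the focal length in pixels is half the picture's height over the tangent of half this angle, whatever the lens; pixels are square), "cx", "cy" (the principal point, pixels), "cam_to_world" (4x4, takes a point from camera to world coordinates). Camera axes: x right, y up, looking along -z (the intrinsics and any distortion apply to the point x, -y, -z); pixel columns grow to the right and rows downward; lengths in m; the calibration is good to about 2 mm. A picture is of the moment at which its call begins. camera_params takes no time and is no camera call.
- ctrl.hand_in(): hands the job in, once; it reports no verdict.
The state is a dict: "time_s": time; "qpos": joint angles; "joint_vel": joint speeds; "tau": joint torques, N m; "ee_pos": TCP position; "eef_rot": TCP orientation; "force": force on the tool from outside, world axes, zero at the start; "moment": the same for the moment, N m; "grip_width": finger opening in m.
Only numpy, scipy, OpenCV 4.12 (cv2) and the standard library are available. Lean on these libraries where they do the work, as an engineer would, in place of code of your own. Each camera call takes 0.05 s, during which the arm holds its last target.

## Task

Refill the counter dispenser: use the forked tool to push the spring bar sideways by its stud so that the hold-down strap springs open, then stack every small flat kraft carton lying on the table flat in the well. Press the stack squarely down with the tamper until the sprung plate bottoms out level and its catch holds it, and shut the strap again so that it snaps under the spring bar. Leave the forked tool lying flat and the tamper standing upright on the cork mat they came from, and do not disturb the other goods.

Things in the scene. Friction and masses are not known exactly. Their poses are not given: they have to be found in the camera images.
- dispenser: Fixed counter dispenser of wood and metal. Origin: on the table under the centre of its well; x points from its front (spring bar) to its back (strap hinge), y to its left, z up. Base plate 10 mm thick, x -102..90, y -100..66 mm. The well between four aluminium corner angles is open at the top.
- clevis (a point): Point at the dispenser's front, x = -77 mm, y = 0, 108 mm above the table, where the strap's free end lies when shut. Wooden cheeks flank it at y -34..-24 mm (124 mm high) and y 16..26 mm (112 mm high); the spring's abutment stands at y -93..-84 mm (124 mm high). Each measures 26 mm in x.
- well (a point): On the well's axis, 36 mm above the table: the top of the sprung plate when up. Axes as the dispenser's. Corner angles stand 8..98 mm above the table; clear opening 69 mm (x) by 51 mm (y). Both sides (+y, -y) are open over the middle 48 mm of x, for the fingers; front and back over the middle 20 mm of y. Post and hinge behind it from x = 59 mm, 117 mm high.
- spring_bar: Steel spring bar along the dispenser's y, 115 mm above the table, at its front. It slides only to the dispenser's -y (right), at most 15 mm, against a spring (1.5 N at first, 6 N at the stop), and returns by itself. Origin: on the bar's axis under its upright stud (at rest at dispenser x -77, y -55 mm). Stud: 10 mm thick, up to 42 mm above the origin, then a 15 mm wide head to 48 mm.
- bar_tip (a point): Tip of the spring bar's nose, on its axis. The nose covers the strap's lug by 7 mm: with the bar pushed 8 mm or more to -y the strap is free and springs up. When the strap is pressed down, its sloped lug pushes the nose aside and snaps under it.
- strap (a joint): Hold-down strap angle, rad: 0 shut (level over the well, its top 110 mm above the table), 1.6 wide open (upright at the back). A spring of about 0.25 Nm pushes it open; it starts shut under the spring bar. Shutting it takes about 8 N pressed down 105 mm from its hinge.
- strap_hinge (a point): Hinge axis of the strap (along the dispenser's y), 68 mm behind the well's centre, 108 mm above the table. The strap is a steel strip 155 mm long from here towards the front, 24 mm wide, 4 mm thick (2 mm either side of the hinge's height).
- strap_end (a point): Middle of the upper face of the strap near its free end, 150 mm from the hinge.
- follower (a joint): How far the sprung plate is pushed down, m: 0 fully up, 0.020 bottomed out. The spring gives 4 N at the top and 8 N at the bottom, plus about 3 N for the catch near the end. Bottomed out, a catch snaps in and holds the plate; let go, it then rises by 1 to 2 mm and stays.
- plate_top (a point): Centre of the top of the sprung plate (60 x 42 mm) in the well, z axis square to the plate; the plate can rock a little about the dispenser's x axis. It stands 36 mm above the table when up, 16 mm when bottomed out.
- tool_mat: Fixed flat cork mat, 200 x 200 x 4 mm (its x by y). Origin: centre of its underside.
- fork: Forked tool lying flat on the mat, 162 mm long along its x axis: dark wooden handle 100 x 20 x 24 mm (x -65..+35, width along y, 24 high), then a steel block to x = 55 and two level tines from x = 51 to x = 97 mm, each 7 mm wide and 10 mm high, their middle 12 mm above the tool's underside, with a 16 mm gap between them. Origin: underside, on the centre line, 15 mm ahead of the handle's middle. Take it by the handle near the origin. 0.12 kg.
- tamper: Tamper standing upright: round steel foot 44 mm across and 12 mm high, straight round wooden handle 25 mm across from 16 to 88 mm, 95 mm high in all. Origin: centre of the underside, z up. 0.25 kg.
- carton_0: Small flat kraft carton, 45 x 63 x 26 mm (its x, y, z), about 0.1 kg; origin at the centre of its underside. In the well its long side (y) lies along the dispenser's x. It may lie either way up. Two or three such cartons are there; an absent one has no pose.
- carton_1: Small flat kraft carton, 45 x 63 x 26 mm (its x, y, z), about 0.1 kg; origin at the centre of its underside. In the well its long side (y) lies along the dispenser's x. It may lie either way up. Two or three such cartons are there; an absent one has no pose.
- carton_2: Small flat kraft carton, 45 x 63 x 26 mm (its x, y, z), about 0.1 kg; origin at the centre of its underside. In the well its long side (y) lies along the dispenser's x. It may lie either way up. Two or three such cartons are there; an absent one has no pose.
- small_tin: Bystander: small round pot with a black lid, 59 mm across, 41 high. Origin: centre of the underside.
- dark_bottle: Bystander: dark brown bottle, 48 mm across, 120 high. Origin: centre of the underside.
There are look-alikes about, which are no part of the job. What is shaped like the carton_1 but purple or turquoise is not meant.

How it is judged:
On the way, in this order (a step that is already met when the one before it is completed fails the run):
1. the spring bar is pushed at least 5 mm sideways by the forked tool (y of spring_bar in the frame of dispenser below -0.06 m and contact force between fork and spring_bar above 0.5 N).
2. the strap has sprung open (value of joint strap above 1.3 rad), for 0.2 s.
3. every carton lies flat in the well (x of carton_0 in the frame of dispenser between -0.009 and 0.009 m and y of carton_0 in the frame of dispenser between -0.009 and 0.009 m and z of each of carton_0, carton_1, carton_2 in the frame of dispenser below 0.12 m and (angle between carton_0's own z axis and vertical below 0.15 rad or angle between carton_0's own z axis and vertical above 2.99 rad) and angle between the y axis of each of carton_0, carton_1, carton_2 and the x axis of dispenser, either way round below 0.2 rad and x of carton_1 in the frame of dispenser between -0.009 and 0.009 m and y of carton_1 in the frame of dispenser between -0.009 and 0.009 m and (angle between carton_1's own z axis and vertical below 0.15 rad or angle between carton_1's own z axis and vertical above 2.99 rad) and x of carton_2 in the frame of dispenser between -0.009 and 0.009 m and y of carton_2 in the frame of dispenser between -0.009 and 0.009 m and (angle between carton_2's own z axis and vertical below 0.15 rad or angle between carton_2's own z axis and vertical above 2.99 rad)), for 0.2 s.
4. the plate is bottomed out level under the upright tamper (value of joint follower above 0.0188 m and angle between plate_top's own z axis and vertical below 0.06 rad and angle between tamper's own z axis and vertical below 0.1 rad and horizontal distance between tamper and well below 0.015 m), for 0.2 s.
At the end, for the whole second after the job is handed in: All cartons flat (either way up) in the well (within 9 mm of its axis, long side along the dispenser's x within 0.2 rad), plate held down over 16 mm and level, strap shut (under 0.04 rad), forked tool flat and tamper upright at rest on the cork mat, origins 1 cm inside its edges (all of step 3 and linear speed of each of carton_0, carton_1, carton_2, fork, tamper below 0.02 m/s and value of joint follower above 0.016 m and value of joint strap below 0.04 rad and angle between plate_top's own z axis and vertical below 0.08 rad and x of fork in the frame of tool_mat between -0.09 and 0.09 m and y of fork in the frame of tool_mat between -0.09 and 0.09 m and height (world z) of each of fork, tamper below 0.012 m and angle between each of fork, tamper's own z axis and vertical below 0.1 rad and x of tamper in the frame of tool_mat between -0.09 and 0.09 m and y of tamper in the frame of tool_mat between -0.09 and 0.09 m); the robot touches nothing.
It fails at once if a bystander is moved more than 4 cm or tipped (distance of any of small_tin, dark_bottle from where it was at the start of the episode above 0.04 m or angle between any of small_tin, dark_bottle's own z axis and vertical above 0.5 rad).
Of carton_0, carton_1, carton_2 only 2 to 3 are there at a start; the rules pass over those that are not, and their reading is None.
At some moment in a run one of carton_0, carton_1, carton_2, fork may be knocked a few centimetres aside while the robot is not near it.
It also fails if it takes over 210 s, if anything falls off the work surface, if the arm or the gripper's body presses on something with over 40 N, if the wrist force passes 120 N, or if a joint passes its speed limit or range.

## Working session

There is one attempt and no reset: what is moved stays moved. The work goes in short steps, Python scripts to look and compute and a tool call to move; the robot and the scene stay as the last step left them, time stands still between calls to the robot, and variables do not carry over. Pictures are saved under pics/ and viewed, and the job is handed in when it is done.

Besides the shell and the picture viewer there is one more tool, called after "Emit:" by a JSON object that holds its "method" and its "body". send_rows: Moves the arm, as the interface text tells. Its arguments: {"type":"object","properties":{"rows":{"type":"array"},"grip":{"type":"number"},"newtons":{"type":"number"}},"required":["rows"]}

```bash
ls; mkdir -p pics
cat > h.py <<'E'
import numpy as np, cv2
from station import ctrl
def cam(n):
    im,d=ctrl.camera(n); p=ctrl.camera_params(n); return im,d,p
def pts(d,p):
    h,w=d.shape; f=h/2/np.tan(np.radians(p['vertical_fov'])/2)
    v,u=np.mgrid[:h,:w].astype(float)
    X=np.stack([(u-p['cx'])/f*d,-(v-p['cy'])/f*d,-d,np.ones_like(d)],-1)
    return (X@np.array(p['cam_to_world']).T)[...,:3]
def save(im,n): cv2.imwrite('pics/'+n,im[...,::-1])
E
python3 - <<'E'
from h import *
print(ctrl.get_obs(), ctrl.grasp_offset)
for n in('scene','top'):
    im,d,p=cam(n); save(im,n+'0.png'); print(n,p); np.savez(n+'0.npz',im=im,d=d)
E
```

```text
pics
{'time_s': 0.0, 'qpos': array([-1.23761122e+00,  3.00510727e-01,  1.52158651e+00,  9.85630464e-06,
        1.32068470e+00, -6.66128382e-02]), 'joint_vel': array([ 3.78200683e-06, -9.38506022e-04, -1.45894019e-03, -2.45331610e-04,
       -1.01031485e-03, -3.71439634e-05]), 'tau': array([ 3.68675855e-04, -5.31807268e+01, -3.52736449e+01,  7.08416803e-02,
        2.43924907e-02, -8.80518724e-05]), 'ee_pos': array([ 0.21398509, -0.50638174,  0.20486229]), 'eef_rot': array([-1.64543623,  1.569607  ,  1.89595193]), 'force': array([0.35062526, 0.08753571, 0.13164685]), 'moment': array([ 0.01757958,  0.01804516, -0.01357042]), 'grip_width': 0.09419237668780304} 0.0188
scene {'vertical_fov': 54.15381058323635, 'cx': 318.36895343240496, 'cy': 204.37947578716899, 'cam_to_world': array([[-5.26862408e-01,  4.80240097e-01, -7.01274164e-01,
        -3.02938191e-01],
       [-8.49950284e-01, -2.96989386e-01,  4.35180215e-01,
         5.37653562e-01],
       [ 7.20005783e-04,  8.25328270e-01,  5.64652750e-01,
         7.72348782e-01],
       [ 0.00000000e+00,  0.00000000e+00,  0.00000000e+00,
         1.00000000e+00]])}
top {'vertical_fov': 45.54814641398254, 'cx': 323.1415355647998, 'cy': 189.70787198689024, 'cam_to_world': array([[-2.10215989e-03,  9.98605850e-01, -5.27440716e-02,
         4.70454507e-01],
       [-9.99885336e-01, -1.30801756e-03,  1.50865271e-02,
         4.49707554e-02],
       [ 1.49965040e-02,  5.27697381e-02,  9.98494096e-01,
         1.35758275e+00],
       [ 0.00000000e+00,  0.00000000e+00,  0.00000000e+00,
         1.00000000e+00]])}
```

View pics/scene0.png

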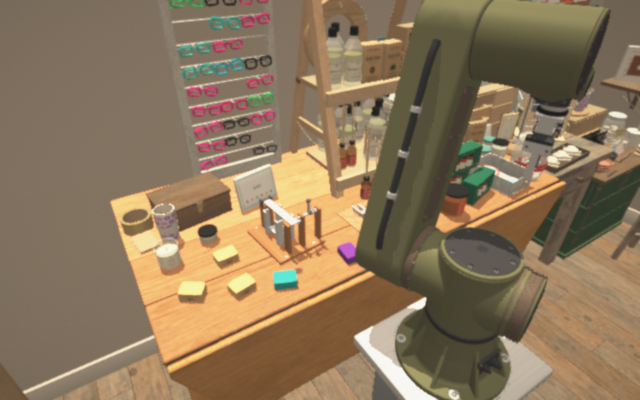

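View pics/top0.png

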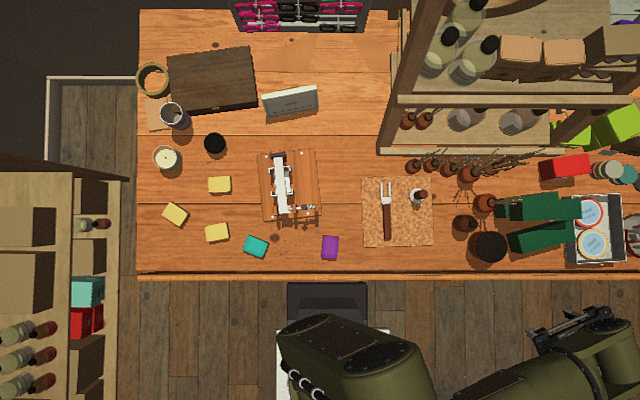

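The scene shows three kraft cartons in the top view at about (219,184), (175,214) and (217,233). The look-alikes are at (256,246) and (330,247). The dispenser is at (288,187), and the mat with fork and tamper is at (397,211). I'll measure these next.

Run:
```python
from h import *
z=np.load('top0.npz'); im,d=z['im'],z['d']; p=ctrl.camera_params('top'); P=pts(d,p); np.save('P0.npy',P)
c=im[130:270,130:450]; save(cv2.resize(c,None,fx=2.5,fy=2.5,interpolation=cv2.INTER_CUBIC),'crop0.png')
c=im[140:260,240:440]; save(cv2.resize(c,None,fx=4,fy=4,interpolation=cv2.INTER_CUBIC),'crop1.png')
hsv=cv2.cvtColor(im,cv2.COLOR_RGB2HSV)
for (u,v) in [(219,184),(175,214),(217,233),(256,246),(386,222),(417,195),(422,196),(282,190),(465,223),(214,143),(300,225),(370,240)]:
    print((u,v),im[v,u],hsv[v,u],P[v,u].round(3))
H=P[...,2]
b=(np.clip(H[130:270,130:450]/0.15,0,1)*255).astype(np.uint8)
cv2.imwrite('pics/h0.png',cv2.resize(cv2.applyColorMap(b,cv2.COLORMAP_JET),None,fx=2.5,fy=2.5,interpolation=cv2.INTER_NEAREST))
```

```text
(219, 184) [223 201 110] [ 24 129 223] [0.557 0.315 0.03 ]
(175, 214) [224 198 107] [ 23 133 224] [0.474 0.437 0.025]
(217, 233) [222 202 106] [ 25 133 222] [0.421 0.32  0.026]
(256, 246) [ 58 180 161] [ 85 173 180] [0.384 0.212 0.022]
(386, 222) [112  62  37] [ 10 171 112] [ 0.45  -0.15   0.033]
(417, 195) [46 28  8] [ 16 211  46] [ 0.524 -0.229  0.073]
(422, 196) [112  61  36] [ 10 173 112] [ 0.52  -0.236  0.099]
(282, 190) [226 225 211] [ 28  17 226] [0.536 0.134 0.11 ]
(465, 223) [74 39 22] [ 10 179  74] [ 0.448 -0.352  0.091]
(214, 143) [31 31 25] [30 49 31] [0.67  0.328 0.041]
(300, 225) [184 111  60] [ 12 172 184] [0.442 0.09  0.003]
(370, 240) [202 142  86] [ 14 146 202] [ 0.399 -0.109 -0.001]
```

View pics/crop1.png

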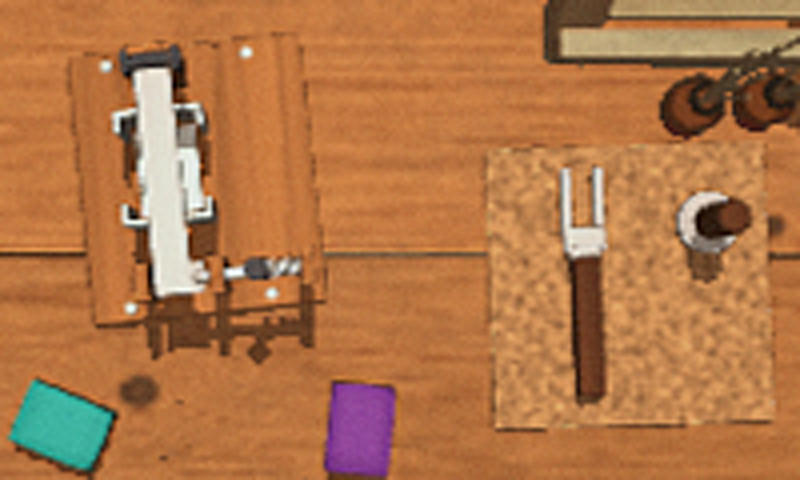

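View pics/h0.png

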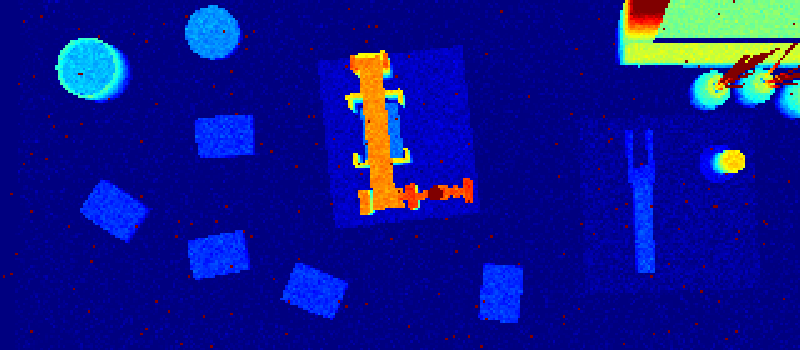

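```bash
cat >> h.py <<'E'
def ray(uv,z,n='top'):
    p=ctrl.camera_params(n); f=200/np.tan(np.radians(p['vertical_fov'])/2)
    uv=np.atleast_2d(np.array(uv,float)); T=np.array(p['cam_to_world'])
    D=np.stack([(uv[:,0]-p['cx'])/f,-(uv[:,1]-p['cy'])/f,-np.ones(len(uv))],1)@T[:3,:3].T
    o=T[:3,3]; return o+D*((z-o[2])/D[:,2])[:,None]
def rectw(mask,z,n='top'):
    """pixel mask -> world rect on plane z: centre, sizes, yaw of long side"""
    v,u=np.nonzero(mask); W=ray(np.c_[u,v],z,n)[:,:2]
    r=cv2.minAreaRect((W*1000).astype(np.float32)); b=cv2.boxPoints(r)
    e0,e1=b[1]-b[0],b[2]-b[1]; L=e0 if np.linalg.norm(e0)>np.linalg.norm(e1) else e1
    yaw=np.degrees(np.arctan2(L[1],L[0])); yaw=(yaw+90)%180-90
    return np.array(r[0]).round(1),np.round([np.linalg.norm(e0),np.linalg.norm(e1)],1),round(yaw,2),(W.mean(0)*1000).round(1),len(u)
def comps(m,amin=20):
    n,l,s,c=cv2.connectedComponentsWithStats(m.astype(np.uint8)); return [l==i for i in range(1,n) if s[i,4]>=amin]
E
python3 - <<'E'
from h import *
z=np.load('top0.npz'); im,d=z['im'],z['d']; P=np.load('P0.npy'); H=P[...,2]
hsv=cv2.cvtColor(im,cv2.COLOR_RGB2HSV)
R=np.zeros(H.shape,bool); R[130:270,130:450]=1
m=R&(hsv[...,0]>18)&(hsv[...,0]<32)&(hsv[...,1]>90)&(hsv[...,2]>150)&(H>.015)&(H<.04)
for c in comps(m,60): print('carton',rectw(c,.026))
m=R&(abs(H-.108)<.008)&(hsv[...,1]<50)
for c in comps(m,60): print('strap',rectw(c,.110))
m=R&(H>.016)&(H<.045); m[:,:360]=0
for c in comps(m,20): print('forkish',rectw(c,.024))
m=R&(H>.085)&(H<.105); m[:,:400]=0
for c in comps(m,10): print('tamptop',rectw(c,.092))
m=R&(H>.005)&(H<.016);m[:,:255]=0;m[:,330:]=0
for c in comps(m,200): print('base',rectw(c,.010))
# base contour as hull of all pixels between
m=R&(H>.1175);m[:,:255]=0;m[:,330:]=0
for c in comps(m,3): print('high',rectw(c,.124), H[c].mean())
m=R&(H>.012)&(H<.06);m[:,:255]=0;m[:,330:]=0
for c in comps(m,10): print('plate',rectw(c,.036), np.median(H[c]))
m=R&(H>.085)&(H<.1035);m[:,:255]=0;m[:,330:]=0
for c in comps(m,5): print('angle',rectw(c,.098), np.median(H[c]))
m=R&(hsv[...,2]>0)&(H>.001)
E
```

```text
carton (array([557.2, 316.1]), array([61. , 43.9], dtype=float32), np.float32(-84.82), array([557.7, 316. ]), 340)
carton (array([474.5, 438.5]), array([43.5, 61.3], dtype=float32), np.float32(56.41), array([474.6, 438.7]), 347)
carton (array([424.5, 322.1]), array([61.2, 44.1], dtype=float32), np.float32(-78.79), array([424.7, 322. ]), 348)
strap (array([554.1, 137.2]), array([ 32.6, 157.2], dtype=float32), np.float32(7.75), array([552.2, 138. ]), 551)
forkish (array([ 602.8, -215.4]), array([19.1, 39.3], dtype=float32), np.float32(20.42), array([ 600. , -214.8]), 35)
forkish (array([ 598.4, -266.7]), array([12.7, 30.2], dtype=float32), np.float32(49.03), array([ 599.2, -267.4]), 31)
forkish (array([ 593.2, -314.7]), array([18.2, 37.7], dtype=float32), np.float32(21.85), array([ 591. , -314.9]), 46)
forkish (array([ 484.8, -153.5]), array([ 29.6, 159.6], dtype=float32), np.float32(3.33), array([ 479.9, -153. ]), 414)
forkish (array([ 525.2, -235.3]), array([33.1, 39.9], dtype=float32), np.float32(4.98), array([ 524.3, -233. ]), 79)
tamptop (array([ 642.2, -231.4]), array([102.4,  18
[... 2479 characters left out ...]
382.3, 198.6]), 199) 0.025414011971324868
angle (array([638.8, 146.9]), array([ 8. , 29.2], dtype=float32), np.float32(90.0), array([639. , 146.6]), 22) 0.09389731960559422
angle (array([596.1, 121.7]), array([15.9, 13.3], dtype=float32), np.float32(-89.91), array([597. , 119.5]), 21) 0.09708333324938412
angle (array([592. , 163.1]), array([16.7, 12.6], dtype=float32), np.float32(-71.45), array([592.8, 165.2]), 20) 0.09867263863780096
angle (array([531.2, 114.5]), array([16.7, 12.6], dtype=float32), np.float32(-71.54), array([529.9, 112.7]), 17) 0.0966192273127644
angle (array([527.1, 162.4]), array([ 2.6, 13.2], dtype=float32), np.float32(0.2), array([527.7, 162.3]), 11) 0.09607198507114734
```

Run:
```python
from h import *
from scipy.spatial.transform import Rotation as Ro
z=np.load('top0.npz'); im,d=z['im'],z['d']; P=np.load('P0.npy'); H=P[...,2]
hsv=cv2.cvtColor(im,cv2.COLOR_RGB2HSV)
m=np.zeros(H.shape,bool); m[170:250,375:402]=1
hd=m&(hsv[...,2]<135)&(H>.015)
for c in comps(hd,40): print('handle',rectw(c,.028))
st=m&(hsv[...,1]<70)&(hsv[...,2]>130)
for c in comps(st,10): print('steel',rectw(c,.022))
# mat edges, dispenser edges in image
t=np.zeros(H.shape,bool); t[175:210,405:435]=1
for c in comps(t&(H>.084)&(H<.11),20): print('tamptop',rectw(c,.092))
for c in comps(t&(hsv[...,1]<80)&(hsv[...,2]>120),10): print('tampfoot',rectw(c,.012))
# strap centreline
s=(abs(H-.109)<.007)&(hsv[...,1]<50); s[:,:255]=0; s[:,330:]=0
v,u=np.nonzero(s); W=ray(np.c_[u,v],.110)
xs=[];
for r in range(165,210):
    q=W[v==r]
    if len(q)>5: xs.append([q[:,0].mean(),(q[:,1].max()+q[:,1].min())/2,np.ptp(q[:,1])])
xs=np.array(xs); xs=xs[abs(xs[:,2]-np.median(xs[:,2]))<.004]; print(xs[::6].round(4)); 
k=np.polyfit(xs[:,0],xs[:,1],1); print('strap yaw deg',np.degrees(np.arctan(k[0])),'y at .5615',np.polyval(k,.5615))
o=ctrl.get_obs(); R=Ro.from_euler('xyz',o['eef_rot']).as_matrix(); print(R.round(3), 'jaw yaw', np.degrees(np.arctan2(R[1,1],R[0,1])))
# mat corners : saturation/edge - crop
c=im[165:255,350:445]; save(cv2.resize(c,None,fx=8,fy=6.5,interpolation=cv2.INTER_CUBIC)[:600,:800],'mat.png')
c=im[140:235,250:330]; save(cv2.resize(c,None,fx=6.3,fy=6.3,interpolation=cv2.INTER_CUBIC)[:600,:800],'disp.png')
```

```text
handle (array([ 453.2, -152.6]), array([20.7, 95.8], dtype=float32), np.float32(3.21), array([ 453.6, -152.4]), 246)
steel (array([ 532. , -149.7]), array([30.4, 62.2], dtype=float32), np.float32(2.47), array([ 528.9, -149.8]), 156)
tamptop (array([ 525.5, -239.2]), array([21.4, 24.2], dtype=float32), np.float32(89.91), array([ 525.9, -239.9]), 72)
tampfoot (array([ 525.7, -237.3]), array([37.4, 41.6], dtype=float32), np.float32(10.61), array([ 526.5, -233.9]), 97)
[[0.6015 0.1445 0.021 ]
 [0.5804 0.1419 0.021 ]
 [0.5646 0.1405 0.0183]
 [0.5489 0.1379 0.0236]
 [0.5331 0.1365 0.0209]
 [0.5121 0.1338 0.0209]
 [0.486  0.1299 0.0235]]
strap yaw deg 5.985393342109059 y at .5615 0.13926885220382051
[[-0.     0.389 -0.921]
 [ 0.001 -0.921 -0.389]
 [-1.    -0.001 -0.   ]] jaw yaw -67.0935737719787
```

View pics/mat.png

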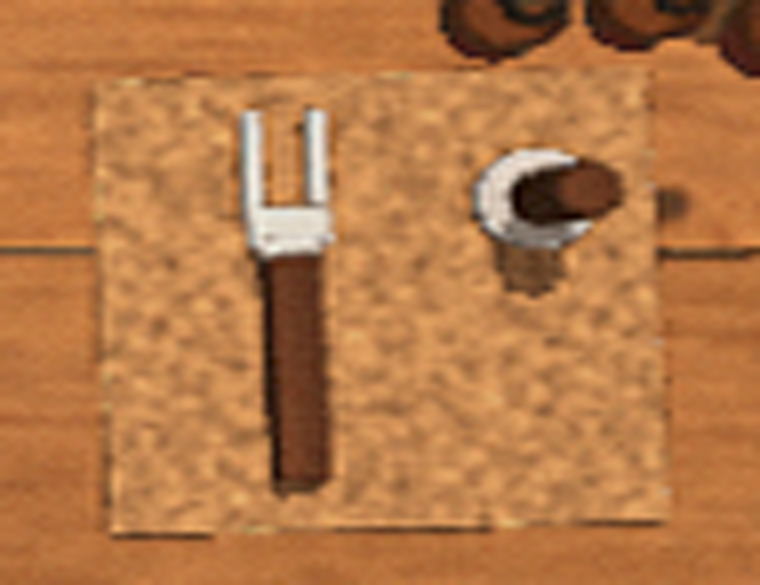

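View pics/disp.png

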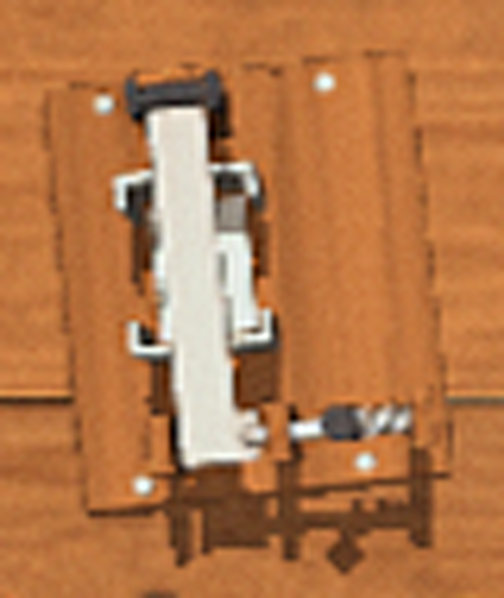

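The top view puts these at world mm:
- **Well:** (561.3, 139.0), yaw 6.0°.
- **Fork:** origin (468.5, -152), yaw about 3.1°.
- **Tamper:** about (525, -238).

The jaw is at -67.1°. I'll move above the fork.

Emit:
{"method": "send_rows", "body": {"rows": [[[25, 35, 0, -0.035], [25, 35, 0, -0.035], [25, 35, 0, -0.035], [25, 35, 0, -0.035], [25, 35, 0, -0.035], [25, 35, 0, -0.035], [25, 35, 0, -0.035], [25, 35, 0, -0.035], [25, 35, 0, -0.035], [29, 39, 0, -0.03]]], "grip": -0.2}}

```text
time_s: 1.1
ee_pos: [0.4686, -0.1511, 0.2054]
eef_rot: [0.113, 1.571, -2.976]
force: [1.0, -0.5, 0.3]
grip_width: 0.056
```

Emit:
{"method": "send_rows", "body": {"rows": [[[0, 0, -35, 0], [0, 0, -35, 0], [0, 0, -25, 0], [0, 0, 0, 0]]]}}

```text
time_s: 1.5
ee_pos: [0.4664, -0.1518, 0.1075]
eef_rot: [-0.445, 1.565, 2.752]
force: [-0.3, -0.1, 0.6]
grip_width: 0.0562
```

```bash
cat >> h.py <<'E'
def jaw():
    from scipy.spatial.transform import Rotation as Ro
    o=ctrl.get_obs(); R=Ro.from_euler('xyz',o['eef_rot']).as_matrix()
    print('t',round(o['time_s'],2),'ee',(o['ee_pos']*1000).round(1),'jaw',np.degrees(np.arctan2(R[1,1],R[0,1])).round(2),'down',R[:,0].round(3),'F',o['force'].round(1),'g',round(o['grip_width']*1000,1))
E
python3 - <<'E'
from h import *
jaw(); im,d,p=cam('top'); save(cv2.resize(im[140:270,300:460],None,fx=5,fy=4.6),'a1.png')
im,d,p=cam('scene'); save(im,'a1s.png')
E
```

```text
t 1.5 ee [ 466.4 -151.8  107.5] jaw -86.85 down [-0.006  0.002 -1.   ] F [-0.3 -0.1  0.6] g 56.2
```

View pics/a1.png

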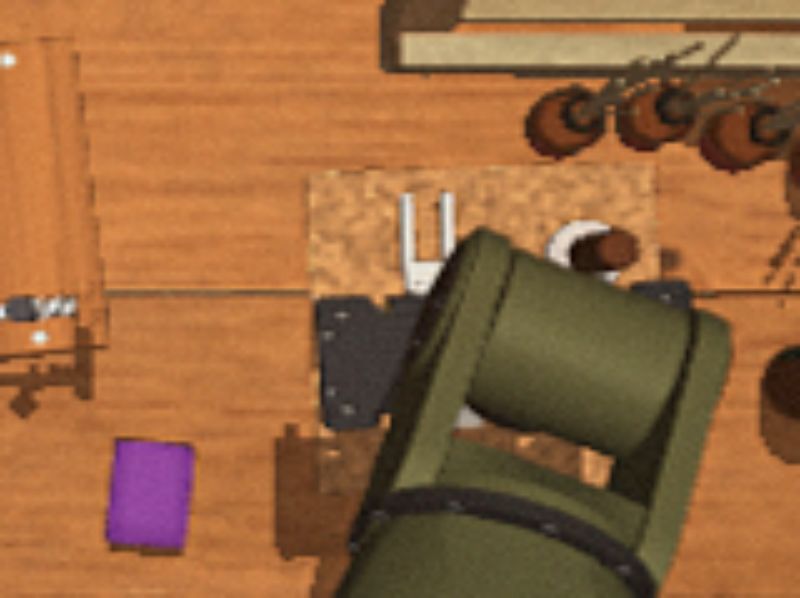

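The fork is still where I measured it, between the jaws. The tamper is clear of the gripper body, so I'll descend and grip.

Emit:
{"method": "send_rows", "body": {"rows": [[[0, 0, -30, 0], [0, 0, -30, 0], [0, 0, -25, 0], [0, 0, -15, 0], [0, 0, 0, 0], [0, 0, 0, 0]]]}}

```text
time_s: 2.2
ee_pos: [0.469, -0.1531, 0.012]
eef_rot: [2.714, 1.569, -0.373]
force: [1.1, -0.5, 0.8]
grip_width: 0.0561
```

Emit:
{"method": "send_rows", "body": {"rows": [[[0, 0, 0, 0], [0, 0, 0, 0], [0, 0, 0, 0], [0, 0, 0, 0], [0, 0, 0, 0]]], "grip": 1, "newtons": 40}}

```text
time_s: 2.7
ee_pos: [0.4681, -0.1526, 0.0106]
eef_rot: [2.943, 1.571, -0.144]
force: [-0.0, -1.5, 2.6]
grip_width: 0.0202
```

Run:
```python
from h import *
jaw()
```

```text
t 2.7 ee [ 468.1 -152.6   10.6] jaw -86.86 down [ 0. -0. -1.] F [-0.  -1.5  2.6] g 20.2
```

Gripped at 20.2 mm, so the handle is held. I'll lift and move in front of the stud.

Emit:
{"method": "send_rows", "body": {"rows": [[[0, 0, 30, 0], [0, 0, 40, 0], [0, 0, 40, 0], [-15, 0, 12, 0], [-30, 20, 0, 0], [-30, 36, 0, 0.01], [-20, 40, 0, 0.01], [-7, 40, 0, 0.01], [0, 40, 0, 0.01], [0, 30, 0, 0.01], [0, 10, 0, 0], [0, 0, 0, 0]]]}}

```text
time_s: 3.9
ee_pos: [0.3659, 0.0641, 0.1324]
eef_rot: [0.037, 1.571, -2.998]
force: [0.9, -0.1, -1.8]
grip_width: 0.0198
```

Run:
```python
from h import *
jaw(); im,d,p=cam('top'); save(cv2.resize(im[130:270,250:410],None,fx=5,fy=4.25,interpolation=cv2.INTER_CUBIC),'a2.png')
np.savez('a2.npz',im=im,d=d)
im,d,p=cam('scene'); save(im,'a2s.png');save(cv2.resize(im[170:290,220:380],None,fx=5,fy=5,interpolation=cv2.INTER_CUBIC),'a2s.png')
```

```text
t 3.9 ee [365.9  64.1 132.4] jaw -83.88 down [-0. -0. -1.] F [ 0.9 -0.1 -1.8] g 19.8
```

View pics/a2.png

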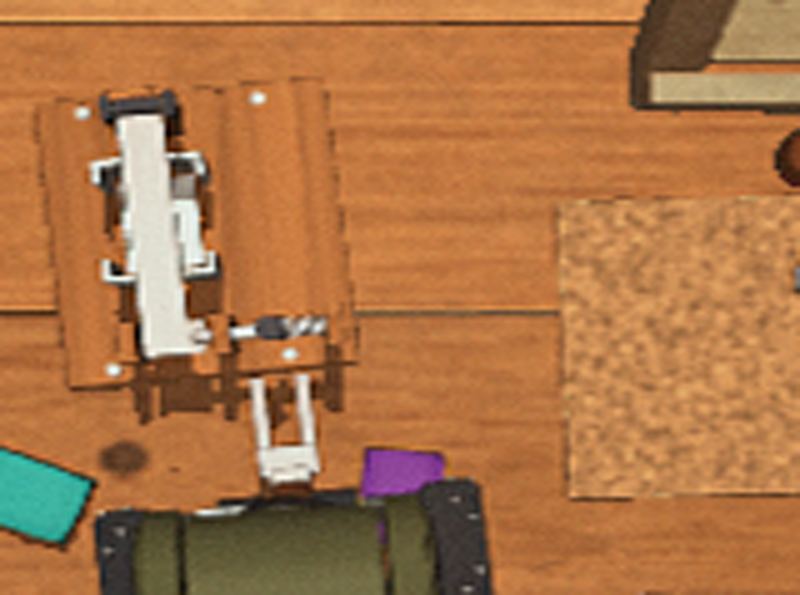

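View pics/a2s.png

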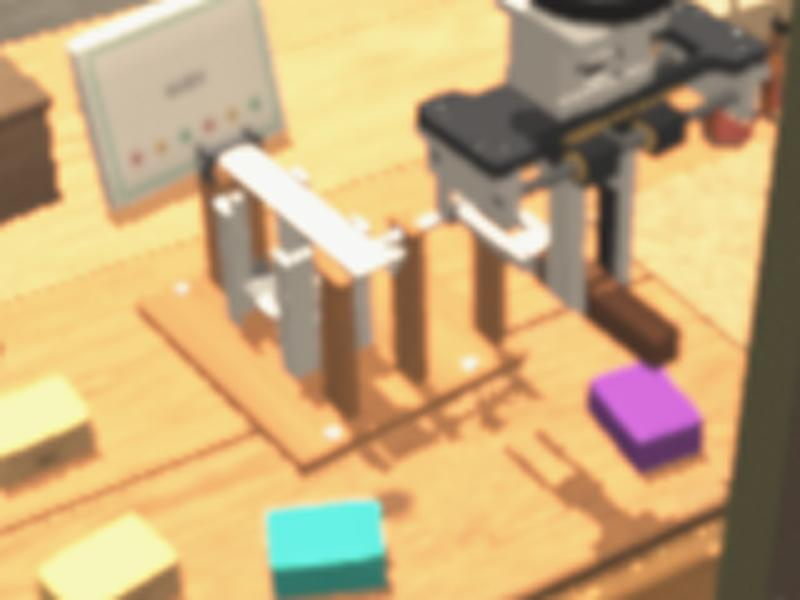

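Run:
```python
from h import *
print(ray([[304.4,206.9]],.163)*1000, ray([[306.1,220.6]],.143)*1000)
d=np.load('a2.npz')['d'];p=ctrl.camera_params('top');P=pts(d,p);H=P[...,2]
m=(H>.15);m[:,:290]=0;m[:,325:]=0;m[:195]=0;m[215:]=0
print((P[m]*1000).round(0))
m=np.zeros(H.shape,bool);m[219:232,298:314]=1;m&=(H>.12)
v,u=np.nonzero(m)
for r in range(219,232): print(r,(P[r,298:314]*1000)[H[r,298:314]>.12][:,1:].round(0).tolist())
```

```text
[[490.489744    73.96730095 163.        ]] [[455.99105927  70.13209253 143.        ]]
[[ 498.   77.  165.]
 [ 498.   75.  160.]
 [ 495.   80.  164.]
 [ 495.   78.  160.]
 [ 495.   75.  164.]
 [ 495.   72.  163.]
 [ 493.   82.  166.]
 [ 493.   80.  162.]
 [ 470.   45. 1358.]
 [ 493.   75.  166.]
 [ 493.   72.  163.]
 [ 493.   70.  165.]
 [ 490.   83.  160.]
 [ 490.   80.  161.]
 [ 490.   78.  160.]
 [ 490.   75.  161.]
 [ 490.   72.  162.]
 [ 490.   70.  163.]
 [ 488.   83.  162.]
 [ 488.   80.  162.]
 [ 488.   77.  165.]
 [ 488.   75.  160.]
 [ 488.   72.  164.]
 [ 488.   70.  162.]
 [ 485.   80.  163.]
 [ 485.   77.  166.]
 [ 485.   75.  159.]
 [ 485.   72.  164.]
 [ 470.   45. 1358.]]
219 [[86.0, 138.0], [83.0, 141.0], [81.0, 142.0], [63.0, 139.0], [60.0, 146.0], [58.0, 145.0]]
220 [[86.0, 144.0], [83.0, 142.0], [81.0, 142.0], [63.0, 143.0], [60.0, 142.0], [58.0, 144.0]]
221 [[83.0, 139.0], [81.0, 144.0], [60.0, 141.0], [58.0, 141.0]]
222 [[83.0, 136.0], [81.0, 141.0], [60.0, 142.0], [58.0, 140.0]]
223 [[83.0, 141.0], [80.0, 145.0], [78.0, 137.0], [60.0, 144.0], [58.0, 142.0], [55.0, 141.0]]
224 [[83.0, 146.0], [81.0, 143.0], [78.0, 139.0], [60.0, 141.0], [58.0, 142.0], [55.0, 140.0]]
225 [[83.0, 142.0], [80.0, 145.0], [78.0, 142.0], [60.0, 138.0], [58.0, 141.0], [55.0, 144.0]]
226 [[83.0, 145.0], [81.0, 141.0], [78.0, 146.0], [45.0, 1358.0], [60.0, 147.0], [58.0, 144.0], [55.0, 145.0]]
227 [[83.0, 137.0], [80.0, 148.0], [78.0, 142.0], [60.0, 145.0], [58.0, 147.0], [55.0, 143.0]]
228 [[83.0, 141.0], [81.0, 144.0], [78.0, 141.0], [60.0, 142.0], [58.0, 138.0], [55.0, 141.0]]
229 [[83.0, 143.0], [80.0, 150.0], [78.0, 141.0], [60.0, 141.0], [58.0, 142.0], [55.0, 140.0]]
230 [[83.0, 138.0], [81.0, 140.0], [78.0, 141.0], [60.0, 145.0], [58.0, 144.0], [55.0, 143.0]]
231 [[83.0, 140.0], [81.0, 142.0], [78.0, 144.0], [58.0, 141.0], [55.0, 143.0]]
```

The tines measure about 1 mm to the right of the stud line (stud at y 76.5). I'll add that, go in, then push to −y.

Emit:
{"method": "send_rows", "body": {"rows": [[[10, 2, 0, 0], [15, 2, 0, 0], [10, 1, 0, 0], [10, 1, 0, 0], [0, 0, 0, 0]]]}}

```text
time_s: 4.5
ee_pos: [0.412, 0.0691, 0.1322]
eef_rot: [-0.016, 1.571, -3.053]
force: [-0.1, -0.4, -1.2]
grip_width: 0.0196
```

Emit:
{"method": "send_rows", "body": {"rows": [[[0, -3, 0, 0], [0.5, -4, 0, 0], [0.5, -4, 0, 0], [0.3, -3, 0, 0], [0, 0, 0, 0], [0, 0, 0, 0], [0, 0, 0, 0]]]}}

```text
time_s: 5.2
ee_pos: [0.4122, 0.0555, 0.1324]
eef_rot: [-0.359, 1.57, 2.888]
force: [-1.1, 4.5, -1.7]
grip_width: 0.0196
```

Run:
```python
from h import *
jaw(); im,d,p=cam('scene'); save(im,'a2s.png');save(cv2.resize(im[130:290,220:380],None,fx=5,fy=3.75,interpolation=cv2.INTER_CUBIC),'a3s.png')
```

```text
t 5.2 ee [412.2  55.5 132.4] jaw -83.99 down [-0.  0. -1.] F [-1.1  4.5 -1.7] g 19.6
```

View pics/a3s.png

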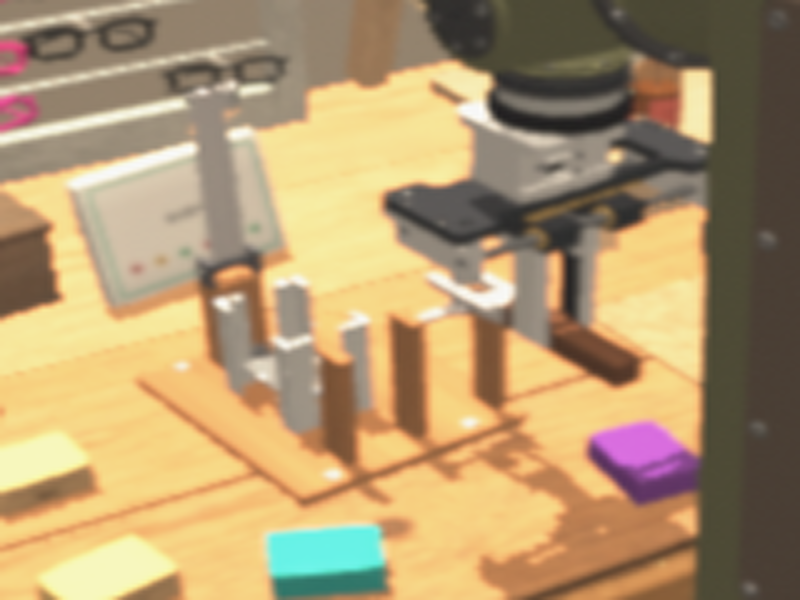

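The strap has sprung upright. I'll ease the bar back, retract and return the fork to the mat.

Emit:
{"method": "send_rows", "body": {"rows": [[[0, 4, 0, 0], [0, 4, 0, 0], [0, 4, 0, 0], [0, 2, 0, 0], [-15, -2, 0, 0], [-15, -2, 0, 0], [-15, -2, 0, 0], [0, 0, 0, 0]]]}}

```text
time_s: 6.05
ee_pos: [0.3667, 0.0632, 0.1326]
eef_rot: [2.474, 1.57, -0.563]
force: [0.1, 0.6, -1.4]
grip_width: 0.0199
```

Emit:
{"method": "send_rows", "body": {"rows": [[[0, -20, 0, 0], [0, -40, 0, -0.01], [0, -40, 0, -0.01], [10, -40, 0, -0.01], [30, -40, 0, -0.01], [40, -30, -20, -0.01], [22, -6, -40, 0], [0, 0, -30, 0], [0, 0, -15, 0], [0, 0, 0, 0]]]}}

```text
time_s: 7.05
ee_pos: [0.466, -0.1504, 0.0267]
eef_rot: [-0.394, 1.567, 2.802]
force: [-0.2, 1.2, -0.7]
grip_width: 0.0198
```

Run:
```python
from h import *
jaw()
```

```text
t 7.05 ee [ 466.  -150.4   26.7] jaw -86.88 down [-0.003  0.001 -1.   ] F [-0.2  1.2 -0.7] g 19.8
```

Emit:
{"method": "send_rows", "body": {"rows": [[[0, 0, -8, 0], [0, 0, -5, 0], [0, 0, -2.5, 0], [0, 0, 0, 0], [0, 0, 0, 0]]]}}

```text
time_s: 7.55
ee_pos: [0.4667, -0.1506, 0.0138]
eef_rot: [2.699, 1.57, -0.388]
force: [0.5, 0.3, -1.6]
grip_width: 0.0198
```

Run:
```python
from h import *
jaw()
```

```text
t 7.55 ee [ 466.7 -150.6   13.8] jaw -86.86 down [ 0.001 -0.    -1.   ] F [ 0.5  0.3 -1.6] g 19.8
```

Emit:
{"method": "send_rows", "body": {"rows": [[[0, 0, -2, 0], [0, 0, -1, 0], [0, 0, 0, 0], [0, 0, 0, 0]]]}}

```text
time_s: 7.95
ee_pos: [0.4667, -0.1505, 0.0106]
eef_rot: [2.737, 1.57, -0.349]
force: [-1.1, 0.9, 3.7]
grip_width: 0.0196
```

Emit:
{"method": "send_rows", "body": {"rows": [[[0, 0, 0, 0], [0, 0, 0, 0], [0, 0, 0, 0]]], "grip": -0.2}}

```text
time_s: 8.25
ee_pos: [0.4665, -0.1505, 0.0103]
eef_rot: [-0.328, 1.571, 2.868]
force: [-0.2, -0.2, -0.3]
grip_width: 0.04
```

Emit:
{"method": "send_rows", "body": {"rows": [[[0, 0, 20, 0], [0, 0, 40, 0], [0, 0, 40, 0], [0, 0, 40, 0]]]}}

```text
time_s: 8.65
ee_pos: [0.4662, -0.1504, 0.1519]
eef_rot: [-0.35, 1.57, 2.847]
force: [0.7, -0.6, 0.8]
grip_width: 0.0563
```

```bash
cat >> h.py <<'E'
def cartons(n='top',zz=(.015,.04),pl=.026):
    im,d,p=cam('top'); P=pts(d,p);H=P[...,2]; hsv=cv2.cvtColor(im,cv2.COLOR_RGB2HSV)
    m=(hsv[...,0]>18)&(hsv[...,0]<32)&(hsv[...,1]>90)&(hsv[...,2]>130)&(H>zz[0])&(H<zz[1]); m[:130]=0;m[275:]=0;m[:,:130]=0;m[:,450:]=0
    for c in comps(m,60): print('carton',rectw(c,pl),'h',np.median(H[c]).round(4))
    return im,d,P
E
python3 - <<'E'
from h import *
jaw(); print(ctrl.get_obs()['qpos'].round(3)); im,d,P=cartons(); save(im,'b1.png'); save(cv2.resize(im[130:270,130:450],None,fx=2.5,fy=2.5),'b1.png')
E
```

```text
t 8.65 ee [ 466.2 -150.4  151.9] jaw -86.86 down [-0.  0. -1.] F [ 0.7 -0.6  0.8] g 56.3
[-0.387  0.22   1.752 -0.     1.169  1.129]
carton (array([557.1, 315.6]), array([61.2, 44.8], dtype=float32), np.float32(-89.39), array([557.3, 315.5]), 351) h 0.0251
carton (array([474.8, 438.3]), array([44.3, 61.4], dtype=float32), np.float32(56.41), array([474.6, 438.6]), 350) h 0.0258
carton (array([424.8, 322. ]), array([61.4, 43.5], dtype=float32), np.float32(-78.79), array([424.8, 321.8]), 348) h 0.0254
```

View pics/b1.png

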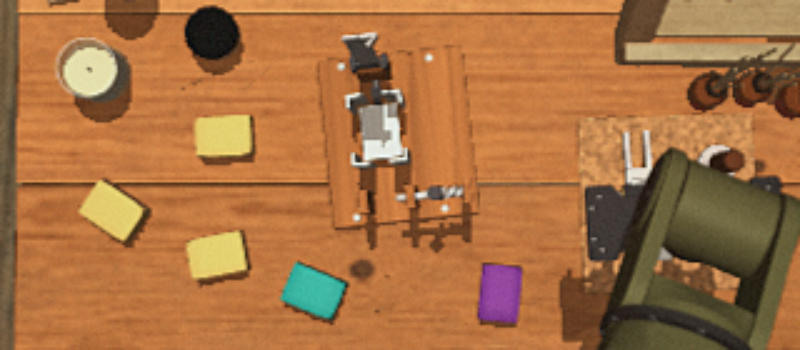

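```bash
cat >> h.py <<'E'
def yawm(c,z):
    v,u=np.nonzero(c); W=ray(np.c_[u,v],z)[:,:2]; W=W-W.mean(0); w,V=np.linalg.eigh(W.T@W); L=V[:,1]
    return (np.degrees(np.arctan2(L[1],L[0]))+90)%180-90
E
sed -i "s/print('carton',rectw(c,pl)/print('carton yaw',yawm(c,pl).round(1),rectw(c,pl)/" h.py
python3 - <<'E'
from h import *
cartons()
E
```

```text
carton yaw -87.9 (array([557.2, 315.6]), array([61.2, 44.8], dtype=float32), np.float32(-89.39), array([557.4, 315.6]), 349) h 0.0255
carton yaw 55.2 (array([474.8, 438.3]), array([44.3, 61.4], dtype=float32), np.float32(56.41), array([474.6, 438.6]), 350) h 0.0256
carton yaw -81.1 (array([424.6, 322. ]), array([61.4, 44.1], dtype=float32), np.float32(-78.79), array([424.7, 321.8]), 349) h 0.0257
```

Going to the carton at (474.7, 438.4), with the jaw at −34.8°.

Emit:
{"method": "send_rows", "body": {"rows": [[[0, 0, 48, 0], [0, 30, 0, 0], [1, 45, 0, 0.1], [1, 45, 0, 0.1], [1, 45, 0, 0.1], [1, 45, 0, 0.1], [1, 45, 0, 0.1], [1, 45, 0, 0.1], [1, 45, 0, 0.1], [1, 45, 0, 0.1], [0, 45, 0, 0.1], [0, 45, 0, 0.009]]], "grip": -0.4}}

```text
time_s: 9.95
ee_pos: [0.474, 0.3314, 0.1974]
eef_rot: [-0.37, 1.57, -2.544]
force: [0.9, -0.1, -0.5]
grip_width: 0.0656
```

Emit:
{"method": "send_rows", "body": {"rows": [[[0, 45, 0, 0], [0, 45, 0, 0], [0, 19, -20, 0], [0, 0, -40, 0], [0, 0, -40, 0], [0, 0, 0, 0]]]}}

```text
time_s: 10.55
ee_pos: [0.4721, 0.4367, 0.0919]
eef_rot: [-0.271, 1.56, -2.448]
force: [0.2, -0.5, -0.0]
grip_width: 0.066
```

Run:
```python
from h import *
jaw(); im,d,P=cartons(); save(cv2.resize(im[130:270,130:290],None,fx=5,fy=4.25,interpolation=cv2.INTER_CUBIC),'b2.png')
```

```text
t 10.55 ee [472.1 436.7  91.9] jaw -34.77 down [-0.008 -0.007 -1.   ] F [ 0.2 -0.5 -0. ] g 66.0
carton yaw -87.0 (array([557.2, 315.6]), array([61.2, 44.8], dtype=float32), np.float32(-89.39), array([557.5, 315.5]), 344) h 0.0255
carton yaw -45.5 (array([475.8, 438.8]), array([42.8, 21.7], dtype=float32), np.float32(-44.57), array([474.6, 439.8]), 95) h 0.0257
carton yaw -80.1 (array([424.7, 322. ]), array([61.5, 44. ], dtype=float32), np.float32(-79.23), array([424.8, 321.6]), 347) h 0.0258
```

View pics/b2.png

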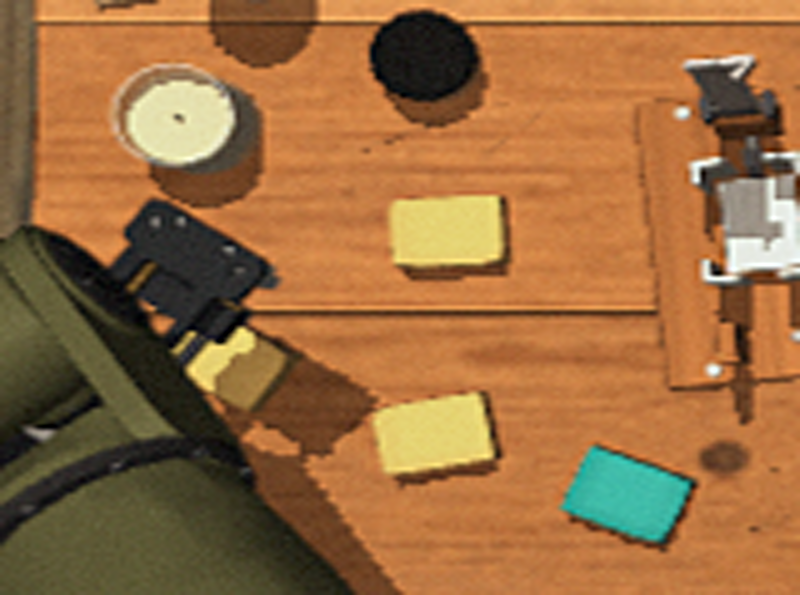

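Emit:
{"method": "send_rows", "body": {"rows": [[[0.5, 0.5, -30, 0], [0, 0, -30, 0], [0, 0, -15, 0], [0, 0, 0, 0], [0, 0, 0, 0]]]}}

```text
time_s: 11.1
ee_pos: [0.4758, 0.4396, 0.0254]
eef_rot: [2.885, 1.569, 0.707]
force: [-0.2, -1.1, 0.4]
grip_width: 0.0656
```

Emit:
{"method": "send_rows", "body": {"rows": [[[-0.7, -1, -10, 0], [0, 0, -8, 0], [0, 0, 0, 0], [0, 0, 0, 0]]]}}

```text
time_s: 11.5
ee_pos: [0.4743, 0.438, 0.0053]
eef_rot: [-0.247, 1.571, -2.425]
force: [-0.3, 0.5, -0.7]
grip_width: 0.0659
```

Emit:
{"method": "send_rows", "body": {"rows": [[[0, 0, 0, 0], [0, 0, 0, 0], [0, 0, 0, 0], [0, 0, 0, 0]]], "grip": 1, "newtons": 20}}

```text
time_s: 11.9
ee_pos: [0.4744, 0.4381, 0.0056]
eef_rot: [3.085, 1.57, 0.907]
force: [-0.6, 0.1, 1.7]
grip_width: 0.0446
```

Emit:
{"method": "send_rows", "body": {"rows": [[[0, 0, 20, 0], [0, 0, 40, 0], [0, 0, 40, 0], [0, 0, 40, 0], [0, 0, 0, 0], [0, 0, 0, 0]]]}}

```text
time_s: 12.5
ee_pos: [0.4743, 0.4381, 0.1456]
eef_rot: [2.852, 1.57, 0.674]
force: [-1.2, 0.5, -1.9]
grip_width: 0.0452
```

Run:
```python
from h import *
jaw()
```

```text
t 12.5 ee [474.3 438.1 145.6] jaw -34.78 down [ 0.001  0.001 -1.   ] F [-1.2  0.5 -1.9] g 45.2
```

Emit:
{"method": "send_rows", "body": {"rows": [[[0, -20, 0, -0.12], [5, -30, 0, -0.12], [10, -30, 0, -0.12], [12, -30, 0, -0.12], [15, -30, 0, -0.12], [15, -30, 0, -0.12], [15, -40, 0, -0.12], [15, -40, 0, -0.019], [0, -30, 0, 0], [0, -19, 0, 0], [0, 0, 0, 0], [0, 0, 0, 0]]]}}

```text
time_s: 13.7
ee_pos: [0.5609, 0.1392, 0.1442]
eef_rot: [-0.032, 1.569, -3.069]
force: [0.3, -0.2, -1.7]
grip_width: 0.0454
```

Run:
```python
from h import *
jaw(); im,d,P=cartons(zz=(.12,.19),pl=.166); save(cv2.resize(im[120:240,230:350],None,fx=6,fy=5,interpolation=cv2.INTER_CUBIC),'b3.png')
im,d,p=cam('scene'); save(cv2.resize(im[150:290,210:350],None,fx=5,fy=4.2,interpolation=cv2.INTER_CUBIC),'b3s.png')
```

```text
t 13.7 ee [560.9 139.2 144.2] jaw -84.03 down [-0.002 -0.    -1.   ] F [ 0.3 -0.2 -1.7] g 45.4
```

View pics/b3.png

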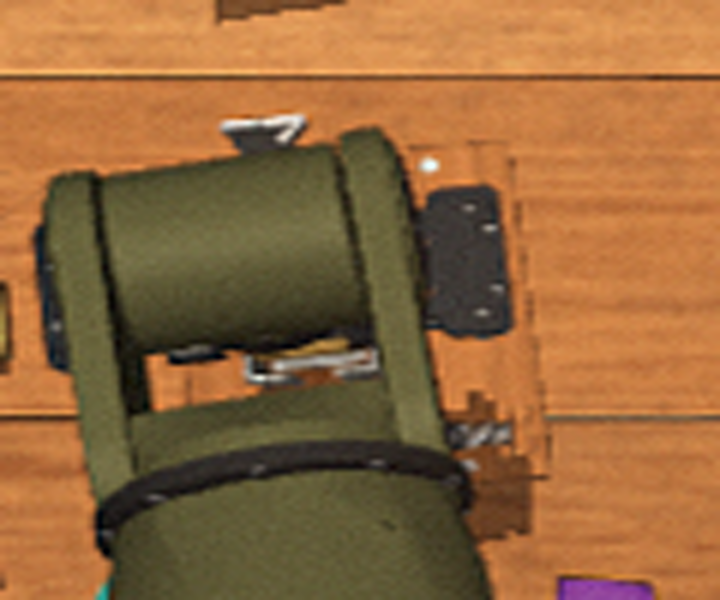

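View pics/b3s.png

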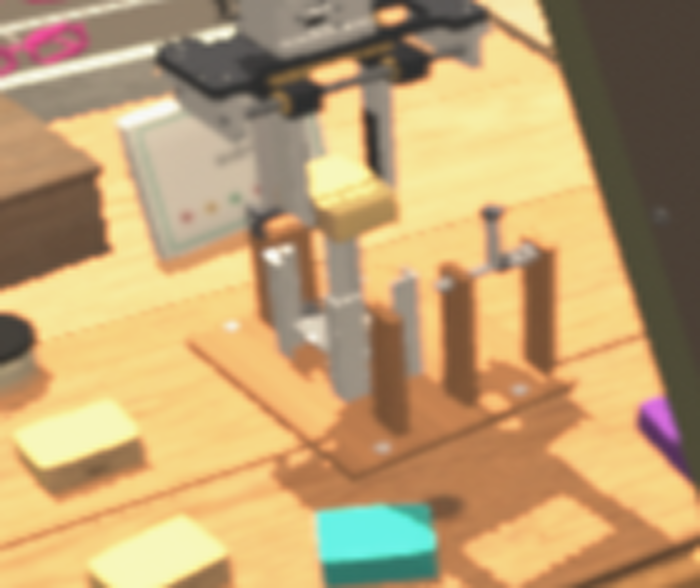

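Run:
```python
from h import *
b=cv2.imread('pics/b1.png'); c=b[80:180,320:440]; cv2.imwrite('pics/b1c.png',cv2.resize(c,None,fx=6,fy=6,interpolation=cv2.INTER_CUBIC))
print(ray([[281.2,181.2]],.098)*1000)
```

```text
[[559.68765303 136.92497764  98.        ]]
```

View pics/b1c.png

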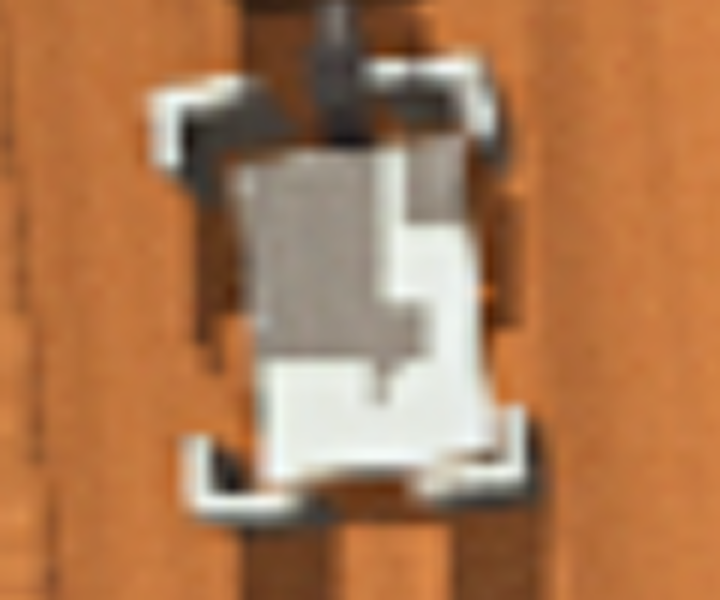

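Run:
```python
from h import *
im,d,p=cam('top'); P=pts(d,p); H=P[...,2]; jaw()
v0=im.max(2).astype(int)
m=(v0<75); m[:140]=0;m[205:]=0;m[:,:230]=0;m[:,330:]=0
for c in comps(m&(H>.2)&(H<.4),20):
    z=np.median(H[c]); v,u=np.nonzero(c); W=ray(np.c_[u,v],z)*1000
    print(z.round(4),u.min(),u.max(),v.min(),v.max(),W[:,:2].min(0).round(1),W[:,:2].max(0).round(1))
    # along jaw axis coordinates
    a=np.radians(6.); X=W[:,0]*np.cos(a)+W[:,1]*np.sin(a); Y=-W[:,0]*np.sin(a)+W[:,1]*np.cos(a); print('   disp-aligned X',X.min().round(1),X.max().round(1),'Y',Y.min().round(1),Y.max().round(1))
o=ctrl.get_obs()['ee_pos']*1000; a=np.radians(6.); print('TCP',o[0]*np.cos(a)+o[1]*np.sin(a),-o[0]*np.sin(a)+o[1]*np.cos(a))
```

```text
t 13.85 ee [561.  140.  144.8] jaw -83.93 down [-0.001 -0.    -1.   ] F [-0.9  0.1 -1.1] g 45.4
0.2274 268 277 146 149 [627.5 137.7] [634.7 159.1]
   disp-aligned X 638.4 647.8 Y 71.3 91.9
0.2846 300 314 157 186 [535.5  49.4] [601.3  81. ]
   disp-aligned X 538.0 604.1 Y -8.1 23.6
0.2842 235 241 165 194 [517.7 213.6] [583.2 227.5]
   disp-aligned X 537.2 603.6 Y 158.1 166.4
0.3306 258 292 184 192 [519.9  96.6] [537.1 169.8]
   disp-aligned X 533.8 544.5 Y 40.6 114.5
TCP 572.5814161425957 80.57407193483016
```

Emit:
{"method": "send_rows", "body": {"rows": [[[0, 0.7, -15, 0], [0, 0, -15, 0], [0, 0, -10, 0], [0, 0, -5, 0], [0, 0, -5, 0], [0, 0, -5, 0], [0, 0, 0, 0]]]}}

```text
time_s: 14.55
ee_pos: [0.5612, 0.1397, 0.09]
eef_rot: [0.018, 1.57, -3.019]
force: [0.1, 0.2, -0.9]
grip_width: 0.0452
```

Run:
```python
from h import *
jaw(); im,d,p=cam('scene'); save(cv2.resize(im[190:270,240:340],None,fx=8,fy=7.5,interpolation=cv2.INTER_CUBIC),'b4s.png')
```

```text
t 14.55 ee [561.2 139.7  90. ] jaw -83.99 down [-0. -0. -1.] F [ 0.1  0.2 -0.9] g 45.2
```

View pics/b4s.png

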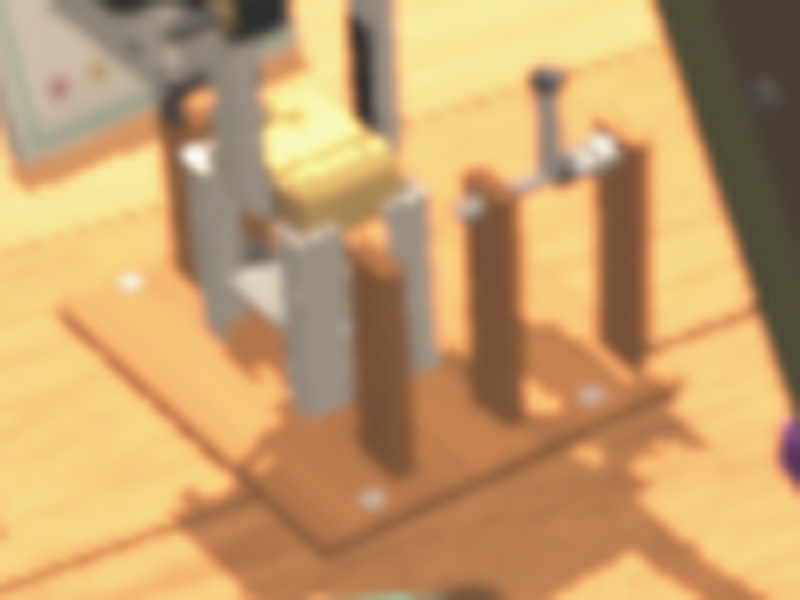

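The carton is inside the angles with no side force. Lowering to the plate.

Emit:
{"method": "send_rows", "body": {"rows": [[[0, 0, -10, 0], [0, 0, -10, 0], [0, 0, -10, 0], [0, 0, -8, 0], [0, 0, -5, 0], [0, 0, -3, 0], [0, 0, 0, 0], [0, 0, 0, 0]]]}}

```text
time_s: 15.4
ee_pos: [0.5615, 0.1398, 0.0446]
eef_rot: [-3.094, 1.57, 0.152]
force: [-1.1, -0.1, -1.9]
grip_width: 0.0448
```

Run:
```python
from h import *
jaw()
```

```text
t 15.4 ee [561.5 139.8  44.6] jaw -83.99 down [ 0.  0. -1.] F [-1.1 -0.1 -1.9] g 44.8
```

Emit:
{"method": "send_rows", "body": {"rows": [[[0, 0, -2, 0], [0, 0, -0.5, 0], [0, 0, 0, 0]]]}}

```text
time_s: 15.7
ee_pos: [0.5613, 0.1397, 0.0419]
eef_rot: [-2.327, 1.571, 0.919]
force: [-0.4, -0.1, -1.0]
grip_width: 0.0452
```

Emit:
{"method": "send_rows", "body": {"rows": [[[0, 0, 0, 0], [0, 0, 0, 0], [0, 0, 10, 0], [0, 0, 30, 0], [0, 0, 40, 0], [0, 0, 40, 0], [0, 0, 35, 0]]], "grip": -0.4}}

```text
time_s: 16.4
ee_pos: [0.5613, 0.1397, 0.2]
eef_rot: [-3.052, 1.569, 0.194]
force: [-0.5, 0.5, -1.1]
grip_width: 0.0657
```

Emit:
{"method": "send_rows", "body": {"rows": [[[-10, 10, 0, 0.1], [-15, 20, 0, 0.15], [-20, 20, 0, 0.15], [-20, 30, 0, 0.15], [-25, 30, 0, 0.15], [-25, 30, 0, 0.15], [-20, 20, 0, 0.15], [0, 20, 0, 0.15], [0, 0, 0, 0.15], [0, 0, 0, 0.15], [0, 0, 0, 0.13], [0, 0, 0, 0]]]}}

```text
time_s: 17.6
ee_pos: [0.4263, 0.3198, 0.1977]
eef_rot: [2.036, 1.57, 0.581]
force: [0.1, -0.7, 0.0]
grip_width: 0.066
```

Run:
```python
from h import *
jaw(); im,d,P=cartons(); save(cv2.resize(im[120:270,150:400],None,fx=3.2,fy=3.2,interpolation=cv2.INTER_CUBIC),'b5.png')
cartons(zz=(.05,.07),pl=.062)
```

```text
t 17.6 ee [426.3 319.8 197.7] jaw 6.66 down [ 0.001  0.    -1.   ] F [ 0.1 -0.7  0. ] g 66.0
carton yaw -88.2 (array([557.2, 315.6]), array([61.2, 44.8], dtype=float32), np.float32(-89.39), array([557.4, 315.6]), 347) h 0.0257
carton yaw -87.1 (array([425.4, 322.1]), array([61.6, 42.8], dtype=float32), np.float32(-79.53), array([427. , 321.1]), 308) h 0.0258
carton yaw -21.3 (array([562.3, 137.3]), array([43.8, 60.9], dtype=float32), np.float32(5.65), array([555.5, 133.9]), 241) h 0.0614
```

View pics/b5.png

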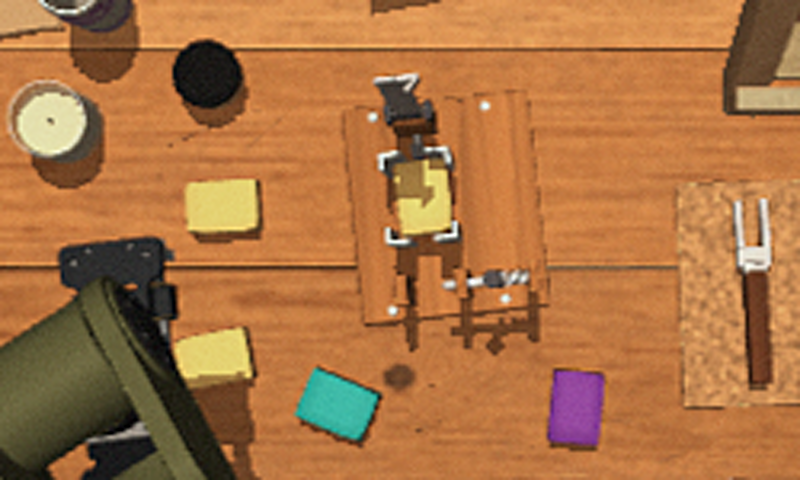

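The first carton sits level at 61 mm. The next is at (424.7, 322), with its long side at about −80°.

Emit:
{"method": "send_rows", "body": {"rows": [[[-0.5, 2.5, -30, 0.058], [0, 0, -40, 0], [0, 0, -40, 0], [0, 0, -35, 0], [0, 0, -25, 0], [0, 0, -15, 0], [0, 0, -5, 0], [0, 0, -2, 0], [0, 0, 0, 0], [0, 0, 0, 0]]]}}

```text
time_s: 18.7
ee_pos: [0.4263, 0.3225, 0.0058]
eef_rot: [1.99, 1.569, 0.591]
force: [-0.2, -0.3, 0.1]
grip_width: 0.0661
```

Emit:
{"method": "send_rows", "body": {"rows": [[[0, 0, 0, 0], [0, 0, 0, 0], [0, 0, 0, 0], [0, 0, 0, 0]]], "grip": 1}}

```text
time_s: 19.1
ee_pos: [0.4259, 0.3223, 0.0051]
eef_rot: [2.002, 1.57, 0.603]
force: [-0.8, -0.3, 2.2]
grip_width: 0.045
```

Run:
```python
from h import *
jaw()
```

```text
t 19.1 ee [425.9 322.3   5.1] jaw 9.85 down [ 0.  0. -1.] F [-0.8 -0.3  2.2] g 45.0
```

Emit:
{"method": "send_rows", "body": {"rows": [[[0, 0, 20, 0], [0, 0, 40, -0.14], [0, 0, 45, -0.15], [0, 0, 40, -0.15], [5, -10, 0, -0.15], [15, -20, 0, -0.15], [20, -25, 0, -0.15], [25, -30, 0, -0.15], [25, -30, 0, -0.15], [25, -30, 0, -0.15], [15, -25, 0, -0.15], [5.4, -12.6, 0, -0.148]]]}}

```text
time_s: 20.3
ee_pos: [0.5622, 0.1374, 0.1495]
eef_rot: [0.601, 1.57, -2.444]
force: [-0.2, 0.0, -0.6]
grip_width: 0.0449
```

Emit:
{"method": "send_rows", "body": {"rows": [[[0, 0, 0, 0], [0, 0, 0, 0], [0, 0, -10, 0]]]}}

```text
time_s: 20.6
ee_pos: [0.5614, 0.1406, 0.1407]
eef_rot: [-3.011, 1.569, 0.24]
force: [0.3, 0.8, -1.1]
grip_width: 0.045
```

Run:
```python
from h import *
jaw()
```

```text
t 20.6 ee [561.4 140.6 140.7] jaw -83.75 down [ 0.002  0.001 -1.   ] F [ 0.3  0.8 -1.1] g 45.0
```

Emit:
{"method": "send_rows", "body": {"rows": [[[0, -0.5, -12, 0], [0, 0, -10, 0], [0, 0, -8, 0], [0, 0, -10, 0], [0, 0, -10, 0], [0, 0, -10, 0], [0, 0, -6, 0], [0, 0, -3, 0], [0, 0, 0, 0], [0, 0, 0, 0]]]}}

```text
time_s: 21.6
ee_pos: [0.5614, 0.1392, 0.0712]
eef_rot: [-3.01, 1.57, 0.236]
force: [-0.3, 0.3, -1.2]
grip_width: 0.0451
```

Run:
```python
from h import *
jaw(); im,d,p=cam('scene'); save(cv2.resize(im[190:270,240:340],None,fx=8,fy=7.5,interpolation=cv2.INTER_CUBIC),'b6s.png')
```

```text
t 21.6 ee [561.4 139.2  71.2] jaw -84.0 down [ 0.  0. -1.] F [-0.3  0.3 -1.2] g 45.1
```

View pics/b6s.png

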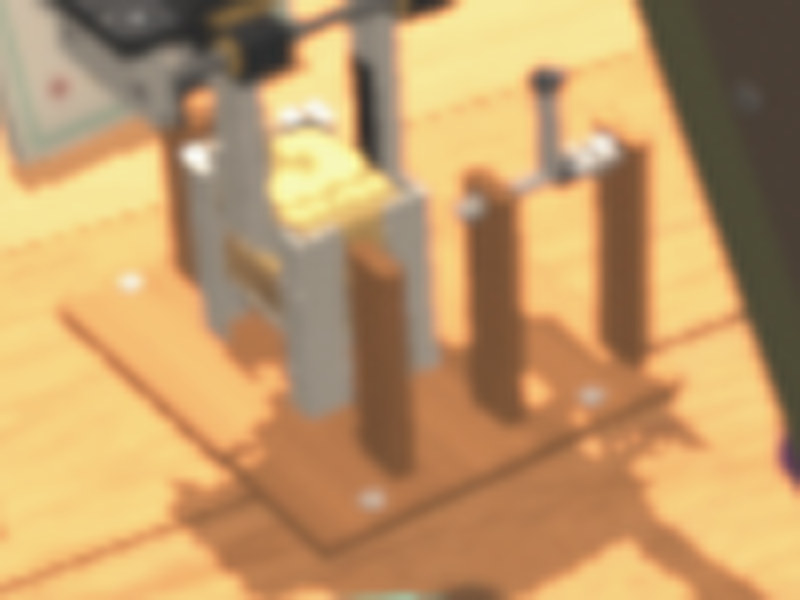

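Emit:
{"method": "send_rows", "body": {"rows": [[[0, 0, -2.5, 0], [0, 0, -1, 0], [0, 0, 0, 0]]]}}

```text
time_s: 21.95
ee_pos: [0.5612, 0.1391, 0.0673]
eef_rot: [-0.148, 1.571, 3.098]
force: [-0.2, 0.7, -0.2]
grip_width: 0.0451
```

Emit:
{"method": "send_rows", "body": {"rows": [[[0, 0, 0, 0], [0, 0, 0, 0], [0, 0, 10, 0], [0, 0, 30, 0], [0, 0, 40, 0], [0, 0, 40, 0], [-10, 20, 10, 0], [-10, 35, 0, 0], [0, 35, 0, 0.06]]], "grip": -0.4}}

```text
time_s: 22.85
ee_pos: [0.5407, 0.23, 0.1992]
eef_rot: [-2.968, 1.569, 0.337]
force: [0.6, -0.8, -0.1]
grip_width: 0.0659
```

Emit:
{"method": "send_rows", "body": {"rows": [[[0, 30, 0, 0.15], [0, 25, 0, 0.15], [5, 20, 0, 0.15], [5, 13, 0, 0.15], [5, 0, 0, 0.15], [2, 0, 0, 0.15], [0, 0, 0, 0.15], [0, 0, 0, 0.15], [0, 0, 0, 0.15], [0, 0, 0, 0.1], [0, 0, 0, 0]]]}}

```text
time_s: 23.95
ee_pos: [0.5582, 0.3171, 0.1982]
eef_rot: [1.931, 1.57, 0.405]
force: [-0.5, 0.9, -0.1]
grip_width: 0.0658
```

Run:
```python
from h import *
jaw(); im,d,P=cartons(); save(cv2.resize(im[120:270,150:400],None,fx=3.2,fy=3.2,interpolation=cv2.INTER_CUBIC),'b7.png')
cartons(zz=(.075,.096),pl=.088)
```

```text
t 23.95 ee [558.2 317.1 198.2] jaw 2.61 down [ 0.001  0.    -1.   ] F [-0.5  0.9 -0.1] g 65.8
carton yaw 59.5 (array([559. , 308.8]), array([48.8, 43.1], dtype=float32), np.float32(-82.91), array([560.4, 306.7]), 236) h 0.0252
carton yaw 88.9 (array([ 642.8, -255.3]), array([94.5, 13.5], dtype=float32), np.float32(-90.0), array([ 644.9, -258.8]), 110) h 0.0867
carton yaw -18.0 (array([562.2, 136.5]), array([44.6, 61. ], dtype=float32), np.float32(7.29), array([557.4, 134.1]), 299) h 0.0874
```

View pics/b7.png

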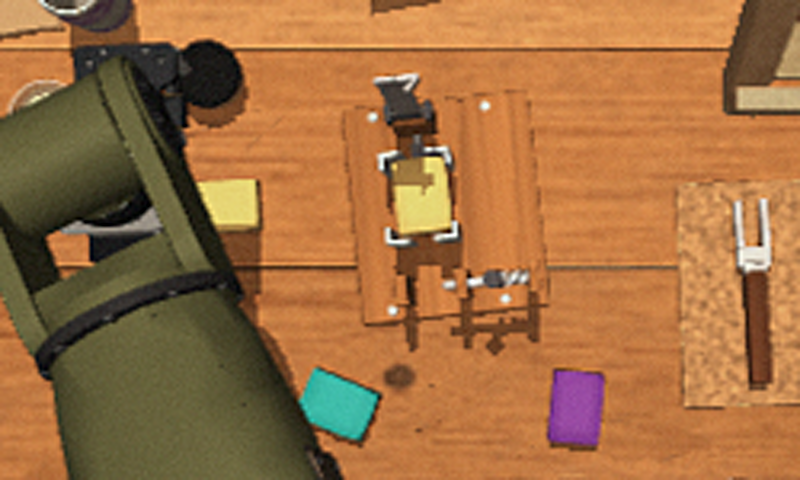

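The second carton is flat at 87 mm. The third is unmoved. Descending.

Emit:
{"method": "send_rows", "body": {"rows": [[[0, 0, -30, 0], [0, 0, -40, 0], [0, 0, -40, 0], [0, 0, -35, 0], [0, 0, -25, 0], [0, 0, -15, 0], [0, 0, -5, 0], [0, 0, -2, 0], [0, 0, 0, 0], [0, 0, 0, 0]]]}}

```text
time_s: 25.05
ee_pos: [0.5587, 0.3174, 0.0067]
eef_rot: [1.996, 1.569, 0.469]
force: [-0.1, 0.6, 0.1]
grip_width: 0.0659
```

Emit:
{"method": "send_rows", "body": {"rows": [[[0, 0, 0, 0], [0, 0, 0, 0], [0, 0, 0, 0], [0, 0, 0, 0]]], "grip": 1}}

```text
time_s: 25.45
ee_pos: [0.5583, 0.3172, 0.0057]
eef_rot: [2.014, 1.57, 0.487]
force: [-0.8, -0.6, 2.5]
grip_width: 0.0453
```

Run:
```python
from h import *
jaw()
```

```text
t 25.45 ee [558.3 317.2   5.7] jaw 2.52 down [ 0.  0. -1.] F [-0.8 -0.6  2.5] g 45.3
```

Emit:
{"method": "send_rows", "body": {"rows": [[[0, 0, 20, 0], [0, 0, 45, -0.1], [0, 0, 45, -0.15], [-5, 0, 40, -0.15], [-5, -10, 0, -0.15], [-5, -15, 0, -0.15], [-5, -15, 0, -0.15], [0, -15, 0, -0.15], [0, -20, 0, -0.15], [0, -25, 0, -0.15], [5, -25, 0, -0.15], [5, -20, 0, -0.06]]]}}

```text
time_s: 26.65
ee_pos: [0.5482, 0.1709, 0.1553]
eef_rot: [0.405, 1.571, -2.637]
force: [-0.1, 0.2, -1.2]
grip_width: 0.0453
```

Emit:
{"method": "send_rows", "body": {"rows": [[[5, -18, 0, 0], [5, -10, 0, 0], [2.7, -4.7, 0, 0], [0, 0, -10, 0], [0, 0, 0, 0], [0, 0, 0, 0]]]}}

```text
time_s: 27.25
ee_pos: [0.5605, 0.14, 0.1448]
eef_rot: [-0.011, 1.57, -3.047]
force: [-0.2, 0.3, -0.6]
grip_width: 0.0453
```

Run:
```python
from h import *
jaw()
```

```text
t 27.25 ee [560.5 140.  144.8] jaw -83.95 down [-0.001 -0.    -1.   ] F [-0.2  0.3 -0.6] g 45.3
```

Lower to about 94.

Emit:
{"method": "send_rows", "body": {"rows": [[[0.5, -0.3, -12, 0], [0, 0, -10, 0], [0, 0, -10, 0], [0, 0, -8, 0], [0, 0, -5, 0], [0, 0, -3, 0], [0, 0, 0, 0], [0, 0, 0, 0]]]}}

```text
time_s: 28.05
ee_pos: [0.5616, 0.1391, 0.0976]
eef_rot: [-3.006, 1.57, 0.24]
force: [-0.2, -0.0, -1.4]
grip_width: 0.045
```

Run:
```python
from h import *
jaw()
```

```text
t 28.05 ee [561.6 139.1  97.6] jaw -84.0 down [ 0.  0. -1.] F [-0.2 -0.  -1.4] g 45.0
```

Emit:
{"method": "send_rows", "body": {"rows": [[[0, 0, -2.5, 0], [0, 0, -0.7, 0], [0, 0, 0, 0]]]}}

```text
time_s: 28.35
ee_pos: [0.5614, 0.1391, 0.0941]
eef_rot: [-0.513, 1.571, 2.733]
force: [0.4, 0.2, -1.6]
grip_width: 0.0453
```

Emit:
{"method": "send_rows", "body": {"rows": [[[0, 0, 0, 0], [0, 0, 0, 0], [0, 0, 10, 0], [0, 0, 40, 0], [0, 0, 40, 0], [-10, -20, 20, 0], [-10, -40, 0, 0], [-10, -40, 0, 0], [0, -40, 0, 0], [0, 0, 0, 0]]], "grip": -0.4}}

```text
time_s: 29.35
ee_pos: [0.5313, -0.0044, 0.2053]
eef_rot: [2.536, 1.569, -0.504]
force: [0.7, -0.4, 0.4]
grip_width: 0.0655
```

Run:
```python
from h import *
jaw(); im,d,P=cartons(zz=(.10,.125),pl=.114); save(cv2.resize(im[130:270,240:460],None,fx=3.6,fy=3.6,interpolation=cv2.INTER_CUBIC),'c1.png')
H=P[...,2]; hsv=cv2.cvtColor(im,cv2.COLOR_RGB2HSV)
t=np.zeros(H.shape,bool); t[170:215,402:440]=1
for c in comps(t&(H>.084)&(H<.115),20): print('tamptop',rectw(c,.097),np.median(H[c]))
for c in comps(t&(hsv[...,1]<90)&(hsv[...,2]>110)&(H<.03),10):
    v,u=np.nonzero(c);W=ray(np.c_[u,v],.016)*1000; print('foot',W[:,:2].min(0),W[:,:2].max(0)); print(cv2.minEnclosingCircle(W[:,:2].astype(np.float32)))
im,d,p=cam('scene'); save(cv2.resize(im[150:290,210:370],None,fx=5,fy=4.2,interpolation=cv2.INTER_CUBIC),'c1s.png')
```

```text
t 29.35 ee [531.3  -4.4 205.3] jaw -84.21 down [ 0.001 -0.001 -1.   ] F [ 0.7 -0.4  0.4] g 65.5
carton yaw -7.2 (array([561.7, 136.7]), array([44.1, 61.9], dtype=float32), np.float32(6.41), array([558.5, 135.3]), 347) h 0.1121
tamptop (array([ 525.3, -238.1]), array([21.3, 24.1], dtype=float32), np.float32(89.91), array([ 525.9, -238.8]), 71) 0.09665679967342844
foot [ 506.19201733 -257.51667335] [ 545.82344802 -217.93398331]
((525.8214721679688, -238.91934204101562), 21.69376564025879)
```

View pics/c1.png

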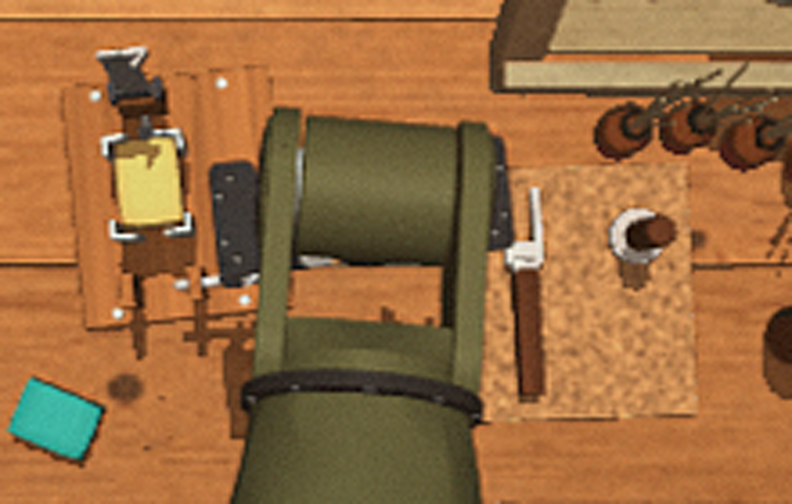

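View pics/c1s.png

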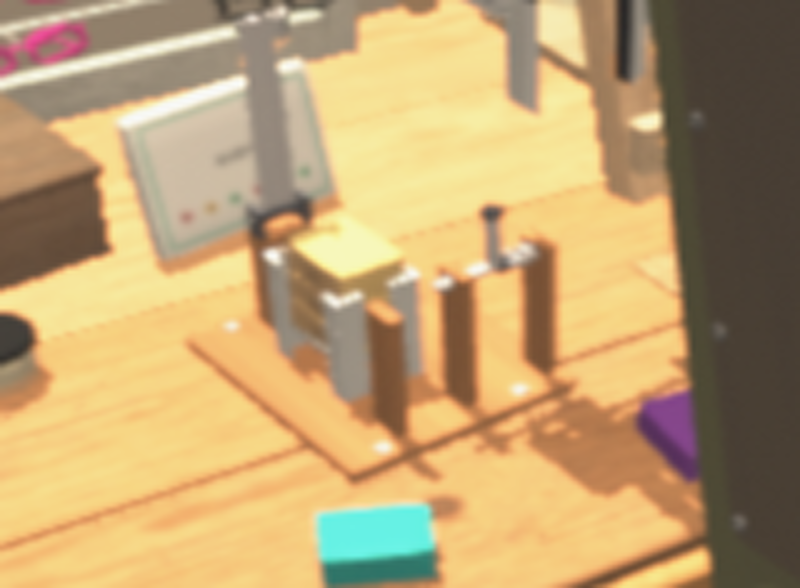

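All three cartons are stacked, with the top at about 112 mm. The stack sits about 2 mm to −y and within tolerance. Next I'll fetch the tamper at about (526, −237).

Emit:
{"method": "send_rows", "body": {"rows": [[[0, -30, 0, -0.05], [0, -40, 0, -0.05], [0, -40, 0, 0], [-2, -40, 0, 0], [-3, -40, 0, 0], [0, -30, 0, 0], [0, -12.5, -10, 0], [0, 0, -40, 0], [0, 0, -40, 0], [0, 0, -25, 0], [0, 0, 0, 0], [0, 0, 0, 0]]]}}

```text
time_s: 30.65
ee_pos: [0.5271, -0.2325, 0.0898]
eef_rot: [-2.95, 1.571, 0.198]
force: [0.1, -0.8, 0.3]
grip_width: 0.066
```

Run:
```python
from h import *
jaw(); im,d,p=cam('top'); save(cv2.resize(im[140:260,350:490],None,fx=5.5,fy=5,interpolation=cv2.INTER_CUBIC),'c2.png')
im,d,p=cam('scene'); save(cv2.resize(im[150:290,300:500],None,fx=4,fy=4,interpolation=cv2.INTER_CUBIC),'c2s.png')
```

```text
t 30.65 ee [ 527.1 -232.5   89.8] jaw -89.65 down [ 0.  0. -1.] F [ 0.1 -0.8  0.3] g 66.0
```

View pics/c2.png

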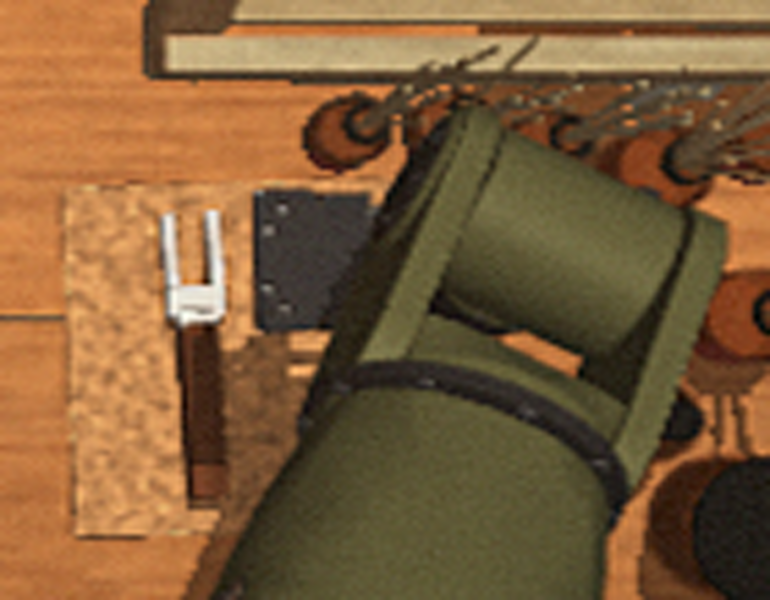

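Emit:
{"method": "send_rows", "body": {"rows": [[[-0.5, -4, -15, 0], [0, 0, -15, 0], [0, 0, -10, 0], [0, 0, -2, 0], [0, 0, 0, 0], [0, 0, 0, 0]]]}}

```text
time_s: 31.35
ee_pos: [0.5261, -0.2375, 0.0475]
eef_rot: [2.703, 1.57, -0.434]
force: [-0.7, 0.1, -0.1]
grip_width: 0.0661
```

Emit:
{"method": "send_rows", "body": {"rows": [[[0, 0, 0, 0], [0, 0, 0, 0], [0, 0, 0, 0], [0, 0, 0, 0], [0, 0, 0, 0]]], "grip": 1, "newtons": 15}}

```text
time_s: 31.85
ee_pos: [0.5259, -0.2374, 0.0473]
eef_rot: [2.642, 1.571, -0.495]
force: [0.4, 0.0, -0.6]
grip_width: 0.0292
```

Run:
```python
from h import *
jaw()
```

```text
t 31.85 ee [ 525.9 -237.4   47.3] jaw -89.73 down [ 0. -0. -1.] F [ 0.4  0.  -0.6] g 29.2
```

Emit:
{"method": "send_rows", "body": {"rows": [[[0, 0, 0, 0], [0, 0, 0, 0], [0, 0, 0, 0], [0, 0, 0, 0]]], "grip": 1, "newtons": 50}}

```text
time_s: 32.25
ee_pos: [0.5259, -0.2374, 0.0472]
eef_rot: [-0.374, 1.571, 2.772]
force: [-0.1, 0.2, -0.5]
grip_width: 0.0239
```

Emit:
{"method": "send_rows", "body": {"rows": [[[0, 0, 20, 0], [0, 0, 40, 0], [0, 0, 40, 0], [0, 20, 40, 0], [6, 40, 0, 0.02], [6, 45, 0, 0.02], [6, 45, 0, 0.02], [6, 45, 0, 0.02], [6, 45, 0, 0.02], [6, 45, 0, 0], [0, 45, 0, 0], [0, 30, 0, 0]]]}}

```text
time_s: 33.45
ee_pos: [0.5614, 0.1254, 0.1868]
eef_rot: [-0.422, 1.57, 2.826]
force: [-0.4, -1.4, -2.3]
grip_width: 0.0243
```

Emit:
{"method": "send_rows", "body": {"rows": [[[0, 18, 0, 0], [0, 0, -5, 0], [0, 0, 0, 0], [0, 0, 0, 0]]]}}

```text
time_s: 33.85
ee_pos: [0.5618, 0.1397, 0.1819]
eef_rot: [0.245, 1.57, -2.792]
force: [0.0, 0.2, -1.7]
grip_width: 0.024
```

Run:
```python
from h import *
jaw(); im,d,p=cam('scene'); save(cv2.resize(im[120:270,210:370],None,fx=5,fy=4,interpolation=cv2.INTER_CUBIC),'c3s.png')
```

```text
t 33.85 ee [561.8 139.7 181.9] jaw -84.04 down [-0.001 -0.    -1.   ] F [ 0.   0.2 -1.7] g 24.0
```

View pics/c3s.png

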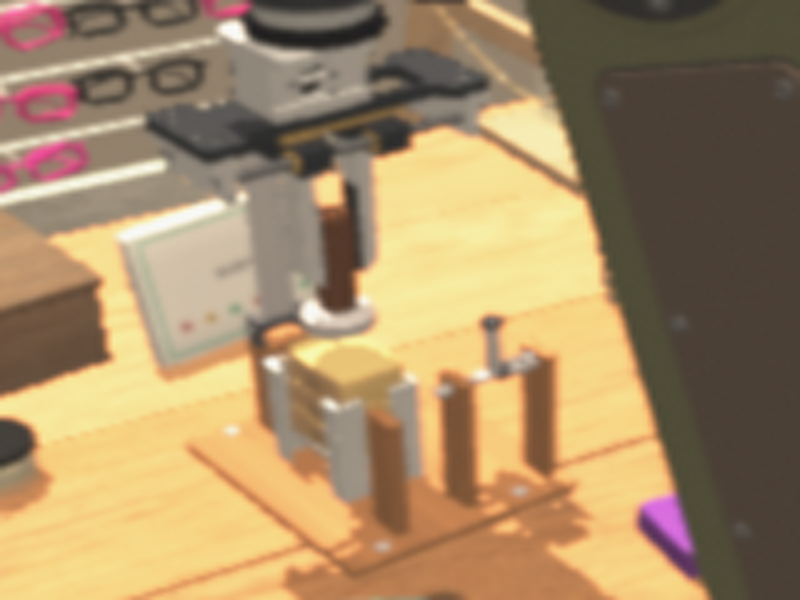

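Emit:
{"method": "send_rows", "body": {"rows": [[[0, 1, -8, 0], [0, 0, -6, 0], [0, 0, -5, 0], [0, 0, -4, 0], [0, 0, -3, 0], [0, 0, -3, 0], [0, 0, 0, 0], [0, 0, 0, 0]]]}}

```text
time_s: 34.7
ee_pos: [0.562, 0.1417, 0.1533]
eef_rot: [3.09, 1.571, 0.053]
force: [-0.8, 0.4, -0.3]
grip_width: 0.0239
```

Emit:
{"method": "send_rows", "body": {"rows": [[[0, 0, -3, 0], [0, 0, -3, 0], [0, 0, -3, 0], [0, 0, -3, 0], [0, 0, 0, 0], [0, 0, 0, 0]]]}}

```text
time_s: 35.3
ee_pos: [0.5618, 0.1415, 0.1408]
eef_rot: [0.266, 1.57, -2.771]
force: [-0.4, 0.5, -2.1]
grip_width: 0.0246
```

Run:
```python
from h import *
jaw()
```

```text
t 35.3 ee [561.8 141.5 140.8] jaw -84.0 down [-0.001 -0.    -1.   ] F [-0.4  0.5 -2.1] g 24.6
```

Run:
```python
from h import *
im,d,p=cam('scene'); save(cv2.resize(im[120:270,210:370],None,fx=5,fy=4,interpolation=cv2.INTER_CUBIC),'c4s.png')
im,d,p=cam('top'); save(cv2.resize(im[120:270,150:400],None,fx=3.2,fy=3.2,interpolation=cv2.INTER_CUBIC),'c4.png')
```

```text
(no output)
```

View pics/c4s.png

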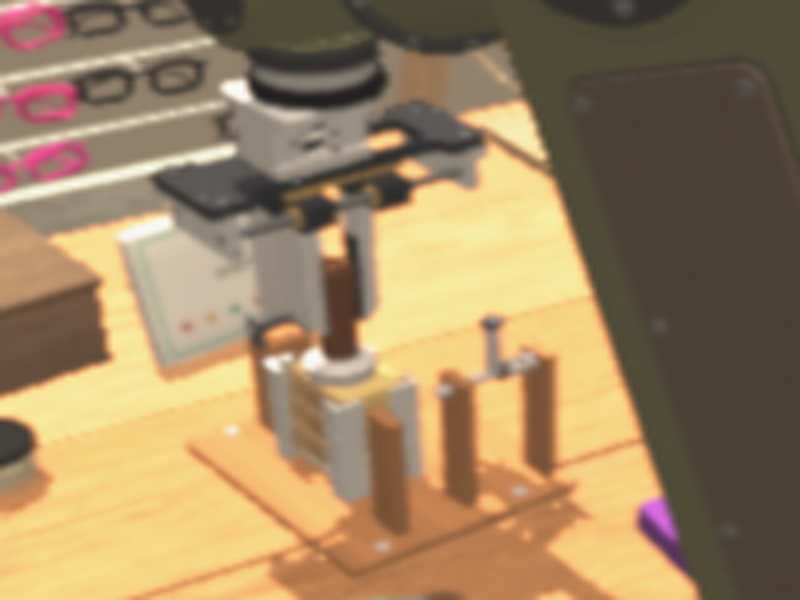

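Emit:
{"method": "send_rows", "body": {"rows": [[[0, 0, -2, 0], [0, 0, 0, 0], [0, 0, 0, 0], [0, 0, 0, 0]]]}}

```text
time_s: 35.8
ee_pos: [0.5619, 0.1416, 0.1392]
eef_rot: [-0.396, 1.571, 2.85]
force: [0.2, -0.1, -2.6]
grip_width: 0.024
```

Emit:
{"method": "send_rows", "body": {"rows": [[[0, 0, -2, 0], [0, 0, 0, 0], [0, 0, 0, 0], [0, 0, 0, 0]]]}}

```text
time_s: 36.2
ee_pos: [0.562, 0.1417, 0.1374]
eef_rot: [-2.716, 1.571, 0.53]
force: [-1.0, 1.2, 0.1]
grip_width: 0.0243
```

Run:
```python
from h import *
jaw()
im,d,p=cam('scene'); P=pts(d,p)
save(cv2.resize(im[195:255,255:315],None,fx=10,fy=10,interpolation=cv2.INTER_CUBIC),'c5s.png')
for v in range(200,226,1): print(v,[tuple((P[v,u]*1000).round(0).astype(int)) for u in range(270,294,4)])
```

```text
t 36.2 ee [562.  141.7 137.4] jaw -83.99 down [ 0.  0. -1.] F [-1.   1.2  0.1] g 24.3
200 [(np.int64(557), np.int64(166), np.int64(153)), (np.int64(551), np.int64(156), np.int64(153)), (np.int64(553), np.int64(143), np.int64(148)), (np.int64(555), np.int64(130), np.int64(142)), (np.int64(738), np.int64(27), np.int64(1)), (np.int64(736), np.int64(12), np.int64(-2))]
201 [(np.int64(560), np.int64(165), np.int64(148)), (np.int64(551), np.int64(157), np.int64(150)), (np.int64(552), np.int64(144), np.int64(145)), (np.int64(557), np.int64(129), np.int64(137)), (np.int64(736), np.int64(28), np.int64(-1)), (np.int64(725), np.int64(18), np.int64(1))]
202 [(np.int64(630), np.int64(135), np.int64(94)), (np.int64(552), np.int64(157), np.int64(146)), (np.int64(554), np.int64(143), np.int64(140)), (np.int64(738), np.int64(43), np.int64(-1)), (np.int64(730), np.int64(31), np.int64(-1)), (np.int64(724), np.int64(18), np.int64(-2))]
203 [(np.int64(627), np.int64(137), np.int64(92)), (np.int64(555), np.int64(156), np.int64(141)), (np.int64(549), np.int64(145), np.int64(140)), (np.int64(731), np.int64(
[... 5594 characters left out ...]
p.int64(521), np.int64(150), np.int64(88)), (np.int64(489), np.int64(153), np.int64(110)), (np.int64(527), np.int64(122), np.int64(73))]
224 [(np.int64(577), np.int64(164), np.int64(54)), (np.int64(555), np.int64(161), np.int64(67)), (np.int64(521), np.int64(163), np.int64(89)), (np.int64(525), np.int64(148), np.int64(81)), (np.int64(481), np.int64(157), np.int64(113)), (np.int64(522), np.int64(124), np.int64(73))]
225 [(np.int64(577), np.int64(164), np.int64(50)), (np.int64(554), np.int64(161), np.int64(64)), (np.int64(523), np.int64(163), np.int64(85)), (np.int64(522), np.int64(150), np.int64(80)), (np.int64(480), np.int64(158), np.int64(110)), (np.int64(527), np.int64(122), np.int64(66))]
```

View pics/c5s.png

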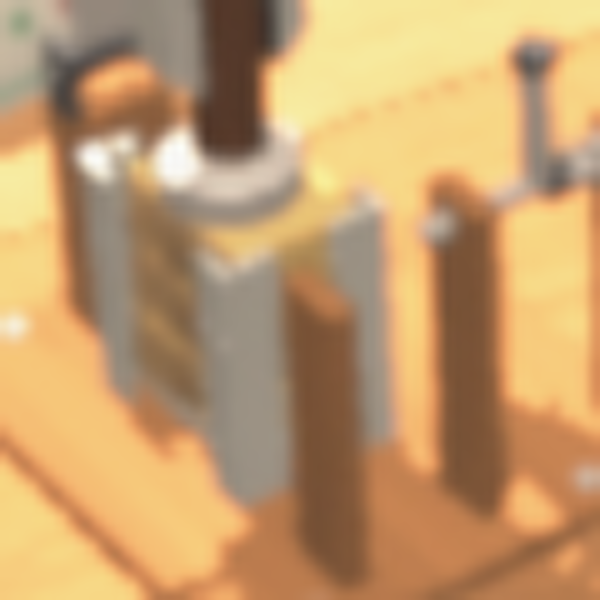

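The stack is nearly bottomed: its top is at about 94–95 mm, just below the angle tops at 98 mm. I'll press a little further.

Emit:
{"method": "send_rows", "body": {"rows": [[[0, 0, -1, 0], [0, 0, 0, 0], [0, 0, 0, 0], [0, 0, 0, 0]]]}}

```text
time_s: 36.65
ee_pos: [0.562, 0.1417, 0.1364]
eef_rot: [-2.844, 1.57, 0.403]
force: [-1.4, 0.3, 5.7]
grip_width: 0.0242
```

Emit:
{"method": "send_rows", "body": {"rows": [[[0, 0, -1, 0], [0, 0, 0, 0], [0, 0, 0, 0], [0, 0, 0, 0]]]}}

```text
time_s: 37.05
ee_pos: [0.5623, 0.1418, 0.1363]
eef_rot: [-2.951, 1.569, 0.295]
force: [-3.1, 0.3, 11.9]
grip_width: 0.0246
```

Emit:
{"method": "send_rows", "body": {"rows": [[[0, 0, -1, 0], [0, 0, 0, 0], [0, 0, 0, 0], [0, 0, 0, 0]]]}}

```text
time_s: 37.45
ee_pos: [0.5626, 0.1419, 0.1362]
eef_rot: [-3.006, 1.568, 0.24]
force: [-4.8, 0.4, 19.5]
grip_width: 0.0242
```

Emit:
{"method": "send_rows", "body": {"rows": [[[0, 0, -1, 0], [0, 0, 0, 0], [0, 0, 0, 0], [0, 0, 0, 0]]]}}

```text
time_s: 37.85
ee_pos: [0.563, 0.1418, 0.1361]
eef_rot: [-3.074, 1.567, 0.172]
force: [-5.1, 0.3, 25.9]
grip_width: 0.0242
```

Run:
```python
from h import *
jaw()
im,d,p=cam('scene'); P=pts(d,p); hsv=cv2.cvtColor(im,cv2.COLOR_RGB2HSV)
save(cv2.resize(im[185:255,245:315],None,fx=8,fy=8,interpolation=cv2.INTER_CUBIC),'c6s.png')
```

```text
t 37.85 ee [563.  141.8 136.1] jaw -84.0 down [ 0.004  0.001 -1.   ] F [-5.1  0.3 25.9] g 24.2
```

View pics/c6s.png

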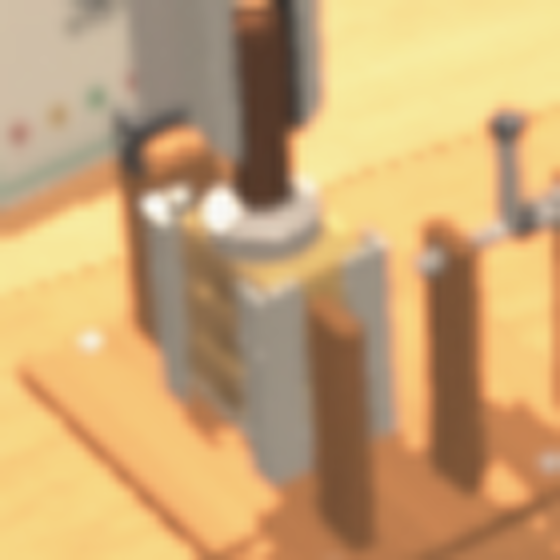

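The plate is at a hard stop with 26 N and the foot at 93 mm. I'll ease off and lift to check the catch.

Emit:
{"method": "send_rows", "body": {"rows": [[[0, 0, 2, 0], [0, 0, 2, 0], [0, 0, 3, 0], [0, 0, 5, 0], [0, 0, 20, 0], [0, 0, 25, 0], [0, -30, 0, 0], [0, -40, 0, 0], [0, -40, 0, 0], [0, -40, 0, -0.02], [0, 0, 0, 0]]]}}

```text
time_s: 39.0
ee_pos: [0.5616, -0.0124, 0.1899]
eef_rot: [0.771, 1.57, -2.29]
force: [0.1, 0.4, -2.1]
grip_width: 0.0244
```

Run:
```python
from h import *
jaw()
im,d,P=cartons(zz=(.08,.125),pl=.095); save(cv2.resize(im[130:270,240:460],None,fx=3.6,fy=3.6,interpolation=cv2.INTER_CUBIC),'c7.png'); H=P[...,2]
hsv=cv2.cvtColor(im,cv2.COLOR_RGB2HSV); m=(hsv[...,0]>18)&(hsv[...,0]<32)&(hsv[...,1]>90)&(hsv[...,2]>130)&(H>.08)&(H<.11); m[:,:262]=0;m[:,300:]=0;m[:160]=0;m[:][210:]=0
q=P[m]; A=np.c_[q[:,:2]-q[:,:2].mean(0),np.ones(len(q))]; print(np.linalg.lstsq(A,q[:,2],rcond=None)[0],len(q))
im,d,p=cam('scene'); save(cv2.resize(im[150:290,210:370],None,fx=5,fy=4.2,interpolation=cv2.INTER_CUBIC),'c7s.png')
```

```text
t 39.0 ee [561.6 -12.4 189.9] jaw -85.41 down [-0.001 -0.001 -1.   ] F [ 0.1  0.4 -2.1] g 24.4
carton yaw 89.8 (array([ 641.8, -253.6]), array([94. , 13.5], dtype=float32), np.float32(-90.0), array([ 643.4, -254.5]), 121) h 0.0869
carton yaw -15.7 (array([561.8, 136.8]), array([44.2, 61.1], dtype=float32), np.float32(6.41), array([557.9, 134.5]), 313) h 0.0954
[-0.00164048 -0.01001833  0.09555737] 321
```

View pics/c7.png

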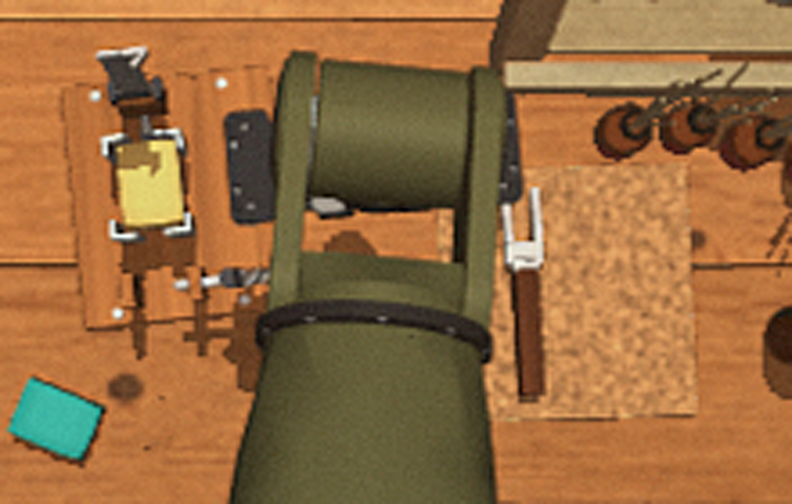

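View pics/c7s.png

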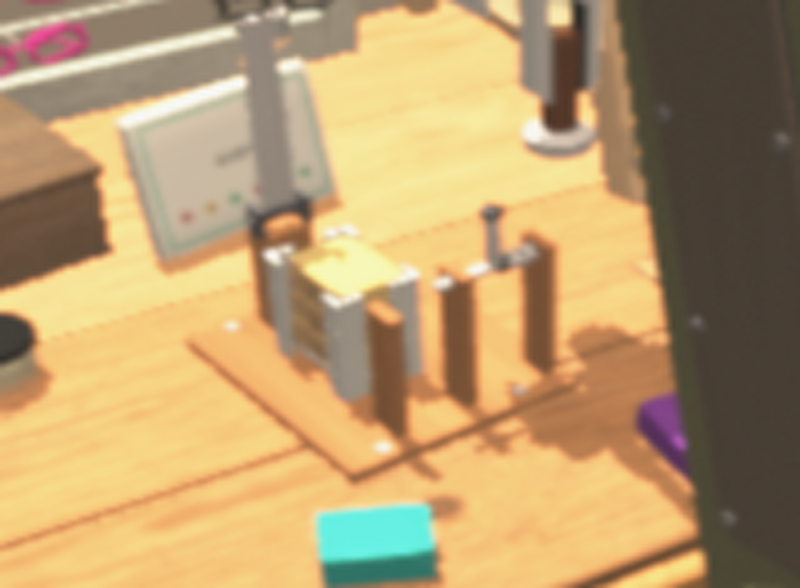

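The catch holds: stack top at 95.4 mm, tilt about 0.01 rad. I'll return the tamper to its spot.

Emit:
{"method": "send_rows", "body": {"rows": [[[-6, -30, 0, -0.02], [-6, -40, 0, -0.02], [-8, -40, 0, -0.02], [-8, -40, 0, -0.015], [-8, -40, 0, 0], [0, -30, 0, 0], [0, -5, -20, 0], [0, 0, -40, 0], [0, 0, -40, 0], [0, 0, -25, 0], [0, 0, 0, 0], [0, 0, 0, 0]]]}}

```text
time_s: 40.3
ee_pos: [0.5266, -0.2328, 0.066]
eef_rot: [2.868, 1.571, -0.262]
force: [0.3, -0.9, -2.0]
grip_width: 0.0242
```

Run:
```python
from h import *
jaw()
```

```text
t 40.3 ee [ 526.6 -232.8   66. ] jaw -89.37 down [ 0. -0. -1.] F [ 0.3 -0.9 -2. ] g 24.2
```

Emit:
{"method": "send_rows", "body": {"rows": [[[0, 0, -8, 0], [0, 0, -6, 0], [0, 0, -2, 0], [0, 0, -1.5, 0], [0, 0, 0, 0], [0, 0, 0, 0]]]}}

```text
time_s: 40.9
ee_pos: [0.526, -0.2335, 0.0479]
eef_rot: [2.621, 1.57, -0.511]
force: [0.0, 0.5, -2.8]
grip_width: 0.0241
```

Emit:
{"method": "send_rows", "body": {"rows": [[[0, 0, -1, 0], [0, 0, 0, 0], [0, 0, 0, 0]]]}}

```text
time_s: 41.2
ee_pos: [0.5261, -0.2335, 0.0471]
eef_rot: [2.63, 1.57, -0.502]
force: [-0.3, -0.7, 1.9]
grip_width: 0.024
```

Touchdown (+1.9 N). Release and lift.

Emit:
{"method": "send_rows", "body": {"rows": [[[0, 0, 0, 0], [0, 0, 0, 0], [0, 0, 0, 0], [0, 0, 0, 0], [0, 0, 20, 0], [0, 0, 40, 0], [0, 0, 45, 0], [0, 0, 45, 0], [0, 0, 45, 0], [0, 0, 0, 0]]], "grip": -0.2}}

```text
time_s: 42.2
ee_pos: [0.5275, -0.2342, 0.2482]
eef_rot: [2.653, 1.561, -0.479]
force: [0.4, 0.8, -0.2]
grip_width: 0.0559
```

Run:
```python
from h import *
jaw()
im,d,p=cam('scene');P=pts(d,p); save(im,'d1s.png')
im,d,p=cam('top'); P=pts(d,p); H=P[...,2]; save(cv2.resize(im[110:240,240:340],None,fx=6,fy=4.6,interpolation=cv2.INTER_CUBIC),'d1.png')
m=(H>.13); m[:,:262]=0;m[:,300:]=0;m[:120]=0;m[175:]=0
q=P[m]; q=q[q[:,2]<.4]; print(len(q),(q.min(0)*1000).round(0),(q.max(0)*1000).round(0))
print((q[q[:,2].argsort()[::-1]][:12]*1000).round(0))
```

```text
t 42.2 ee [ 527.5 -234.2  248.2] jaw -89.44 down [ 0.009 -0.005 -1.   ] F [ 0.4  0.8 -0.2] g 55.9
128 [625. 127. 131.] [637. 158. 266.]
[[636. 132. 266.]
 [634. 155. 265.]
 [636. 128. 264.]
 [634. 148. 264.]
 [634. 132. 264.]
 [636. 135. 264.]
 [632. 158. 264.]
 [625. 135. 264.]
 [634. 137. 263.]
 [636. 137. 263.]
 [634. 128. 263.]
 [634. 142. 263.]]
```

View pics/d1.png

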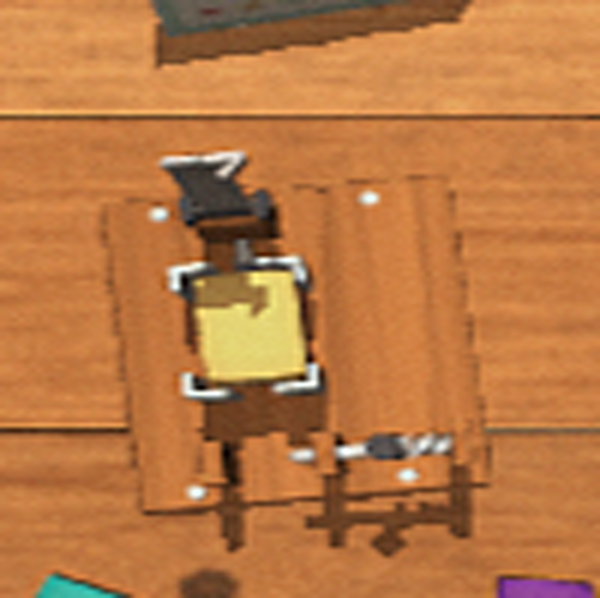

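View pics/d1s.png

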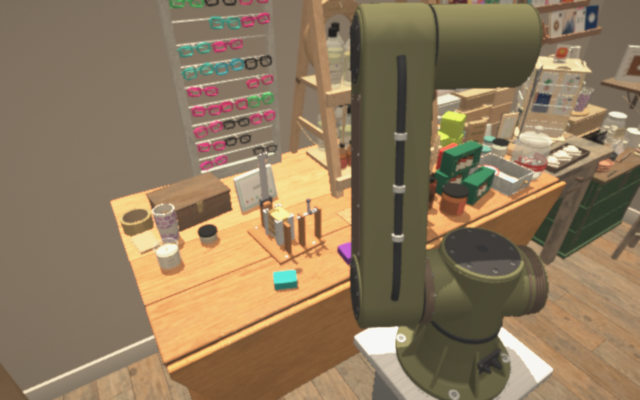

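The strap's tip is at about (634, 145) and 264 mm high, upright. I'll close the fingers and go round behind it.

Emit:
{"method": "send_rows", "body": {"rows": [[[0, 0, 40, 0], [0, 20, 10, 0], [0, 40, 0, 0.02], [0, 45, 0, 0.02], [0, 45, 0, 0.02], [0, 45, 0, 0.02], [5, 45, 0, 0.015], [10, 40, 0, 0], [20, 14, 0, 0], [30, 0, 0, 0], [35, 0, 0, 0], [35, 0, 0, 0]]], "grip": 1, "newtons": 20}}

```text
time_s: 43.5
ee_pos: [0.6618, 0.0609, 0.2895]
eef_rot: [-0.068, 1.568, -3.105]
force: [0.0, 0.2, 0.0]
grip_width: 0.0005
```

Run:
```python
from h import *
jaw()
im,d,p=cam('top'); P=pts(d,p); H=P[...,2]; hsv=cv2.cvtColor(im,cv2.COLOR_RGB2HSV); save(cv2.resize(im[110:270,230:450],None,fx=3.5,fy=3.5,interpolation=cv2.INTER_CUBIC),'d2.png')
t=np.zeros(H.shape,bool); t[170:215,402:440]=1
for c in comps(t&(H>.084)&(H<.115),20): print('tamptop',rectw(c,.099),np.median(H[c]))
for c in comps(t&(hsv[...,1]<90)&(hsv[...,2]>110)&(H<.03),10):
    v,u=np.nonzero(c);W=ray(np.c_[u,v],.016)*1000; print('foot',cv2.minEnclosingCircle(W[:,:2].astype(np.float32)))
print(ctrl.get_obs()['qpos'].round(2))
```

```text
t 43.5 ee [661.8  60.9 289.5] jaw -83.97 down [-0.003 -0.    -1.   ] F [0.  0.2 0. ] g 0.5
tamptop (array([ 525.2, -232.4]), array([21.2, 24. ], dtype=float32), np.float32(89.92), array([ 525.5, -233.5]), 70) 0.09771358035149769
foot ((525.8872680664062, -233.5708770751953), 21.447608947753906)
[ 0.04  0.54  1.   -0.    1.61  1.5 ]
```

View pics/d2.png

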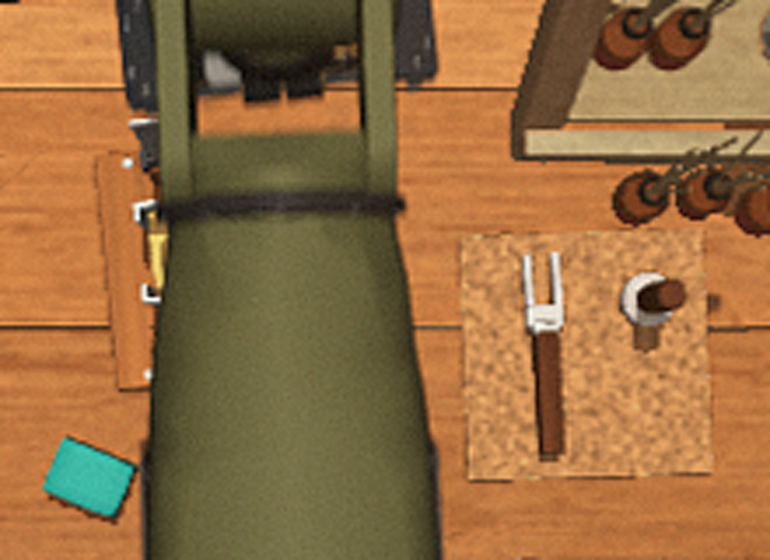

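Tamper is upright on the mat. Moving behind the strap and down.

Emit:
{"method": "send_rows", "body": {"rows": [[[0, 30, 0, 0], [0, 35, 0, 0], [0, 25, 0, 0], [0, 0, -20, 0], [0, 0, -30, 0], [0, 0, -20, 0], [0, 0, -8, 0], [0, 0, 0, 0], [0, 0, 0, 0]]]}}

```text
time_s: 44.45
ee_pos: [0.6612, 0.1506, 0.2143]
eef_rot: [-3.079, 1.57, 0.168]
force: [1.3, -0.5, 0.9]
grip_width: 0.0003
```

Run:
```python
from h import *
jaw(); o=ctrl.get_obs()['ee_pos']*1000-[562,141,0]; c,s=np.cos(.1047),np.sin(.1047); print(o[0]*c+o[1]*s,-o[0]*s+o[1]*c)
im,d,p=cam('scene'); save(cv2.resize(im[80:270,210:370],None,fx=5,fy=3.15,interpolation=cv2.INTER_CUBIC),'d3s.png')
```

```text
t 44.45 ee [661.2 150.6 214.3] jaw -84.0 down [ 0.001  0.    -1.   ] F [ 1.3 -0.5  0.9] g 0.3
99.6074697112025 -0.8461391121586601
```

View pics/d3s.png

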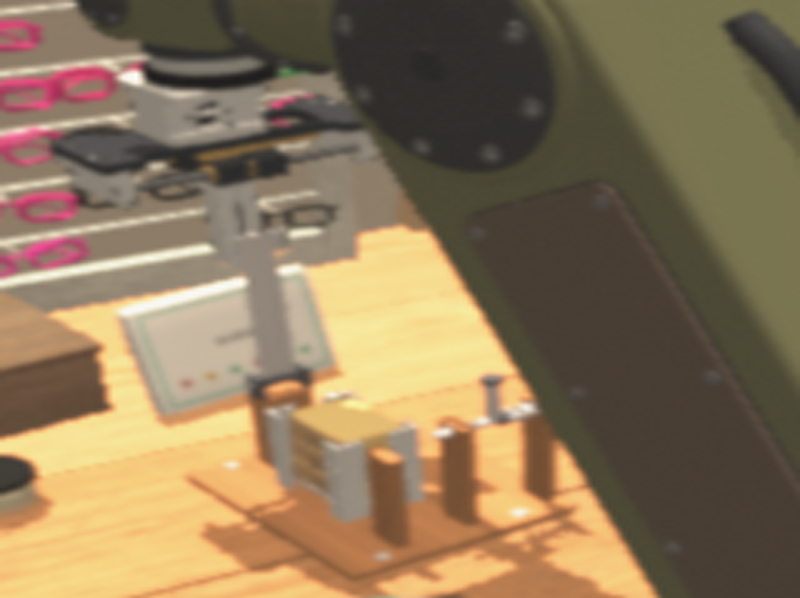

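Emit:
{"method": "send_rows", "body": {"rows": [[[-9.9, -1, 0, 0], [-9, -1, -1, 0], [-10.4, -1.1, -0.5, 0], [-10.4, -1.1, -1, 0], [-10, -1, -2.5, 0], [-10, -1, -2.7, 0], [-9.4, -1, -4.5, 0], [-9.4, -1, -4.7, 0], [0, 0, 0, 0], [0, 0, 0, 0]]]}}

```text
time_s: 45.5
ee_pos: [0.583, 0.1425, 0.198]
eef_rot: [-3.056, 1.569, 0.19]
force: [0.3, -0.7, 0.8]
grip_width: 0.0007
```

Run:
```python
from h import *
jaw(); o=ctrl.get_obs()['ee_pos']*1000-[562,141,0]; c,s=np.cos(.1047),np.sin(.1047); print(o[0]*c+o[1]*s,-o[0]*s+o[1]*c)
im,d,p=cam('scene'); save(cv2.resize(im[80:270,210:370],None,fx=5,fy=3.15,interpolation=cv2.INTER_CUBIC),'d4s.png')
```

```text
t 45.5 ee [583.  142.5 198. ] jaw -84.0 down [ 0.002  0.    -1.   ] F [ 0.3 -0.7  0.8] g 0.7
21.04145254944548 -0.6633863345229354
```

View pics/d4s.png

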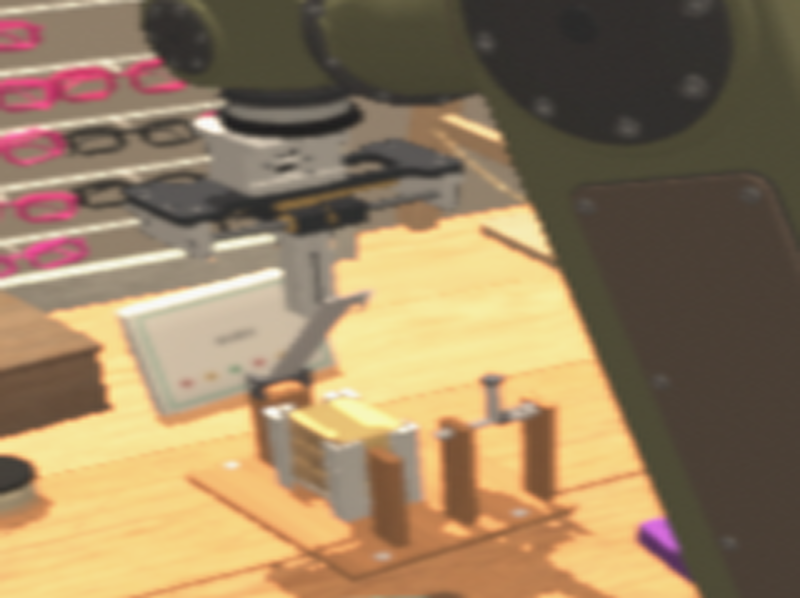

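The strap is following the fingers at about 1 rad. Continue the arc.

Emit:
{"method": "send_rows", "body": {"rows": [[[-8.6, -0.9, -6, 0], [-8, -0.8, -6.7, 0], [-7.2, -0.7, -7.7, 0], [-6.5, -0.7, -8, 0], [-5.5, -0.6, -9, 0], [-4.8, -0.5, -9.3, 0], [-3.8, -0.4, -9.8, 0], [-2.8, -0.3, -10, 0], [0, 0, 0, 0]]]}}

```text
time_s: 46.45
ee_pos: [0.5344, 0.1374, 0.1287]
eef_rot: [0.044, 1.568, -2.992]
force: [-0.3, -0.4, 1.6]
grip_width: 0.0004
```

Emit:
{"method": "send_rows", "body": {"rows": [[[-1, 0, -5, 0], [-0.8, 0, -5, 0], [-0.5, 0, -4, 0], [0, 0, -3, 0], [0, 0, 0, 0]]]}}

```text
time_s: 46.95
ee_pos: [0.5327, 0.1375, 0.1127]
eef_rot: [0.005, 1.57, -3.032]
force: [-0.2, -0.2, -0.5]
grip_width: 0.0002
```

Run:
```python
from h import *
jaw(); o=ctrl.get_obs()['ee_pos']*1000-[562,141,0]; c,s=np.cos(.1047),np.sin(.1047); print(o[0]*c+o[1]*s,-o[0]*s+o[1]*c)
im,d,p=cam('scene'); save(cv2.resize(im[150:270,230:350],None,fx=6,fy=5,interpolation=cv2.INTER_CUBIC),'d5s.png')
```

```text
t 46.95 ee [532.7 137.5 112.7] jaw -84.0 down [-0.001 -0.    -1.   ] F [-0.2 -0.2 -0.5] g 0.2
-29.511017269328782 -0.4178402529413563
```

View pics/d5s.png

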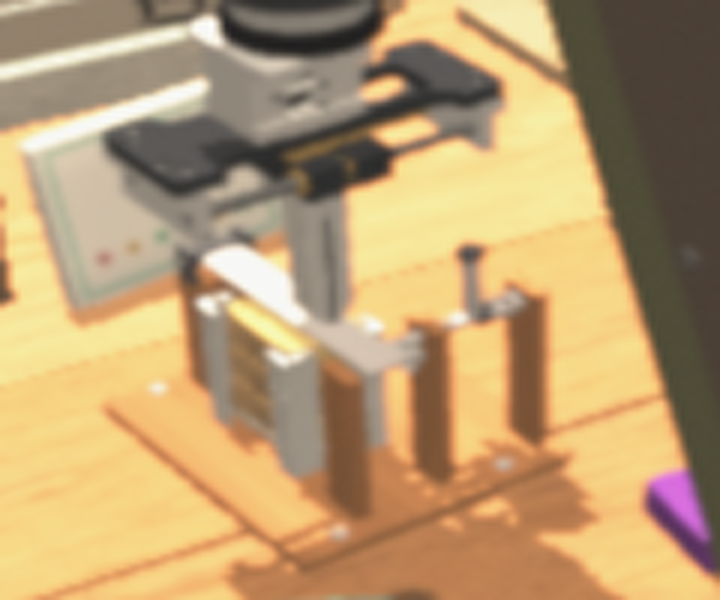

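Emit:
{"method": "send_rows", "body": {"rows": [[[0, 0, -1.5, 0], [0, 0, -1, 0], [0, 0, 0, 0], [0, 0, 0, 0]]]}}

```text
time_s: 47.4
ee_pos: [0.5329, 0.1376, 0.1109]
eef_rot: [-2.832, 1.571, 0.414]
force: [-0.5, -0.8, 1.3]
grip_width: 0.0003
```

Emit:
{"method": "send_rows", "body": {"rows": [[[0, 0, -1, 0], [0, 0, -1, 0], [0, 0, 0, 0], [0, 0, 0, 0]]]}}

```text
time_s: 47.8
ee_pos: [0.533, 0.1376, 0.1093]
eef_rot: [-2.934, 1.57, 0.312]
force: [-3.8, -0.2, 8.1]
grip_width: 0.0002
```

Emit:
{"method": "send_rows", "body": {"rows": [[[0, 0, -1, 0], [0, 0, -1, 0], [0, 0, 0, 0], [0, 0, 0, 0]]]}}

```text
time_s: 48.2
ee_pos: [0.5331, 0.1376, 0.1081]
eef_rot: [-3.05, 1.57, 0.196]
force: [-6.3, -1.3, 15.5]
grip_width: 0.0005
```

Emit:
{"method": "send_rows", "body": {"rows": [[[0, 0, -1, 0], [0, 0, 0, 0], [0, 0, 0, 0]]]}}

```text
time_s: 48.5
ee_pos: [0.5331, 0.1376, 0.1074]
eef_rot: [-3.075, 1.57, 0.172]
force: [-8.5, -1.0, 19.3]
grip_width: 0.0006
```

Run:
```python
from h import *
jaw()
im,d,p=cam('scene'); save(cv2.resize(im[180:260,250:350],None,fx=8,fy=7.5,interpolation=cv2.INTER_CUBIC),'d6s.png')
```

```text
t 48.5 ee [533.1 137.6 107.4] jaw -83.99 down [ 0.001  0.    -1.   ] F [-8.5 -1.  19.3] g 0.6
```

View pics/d6s.png

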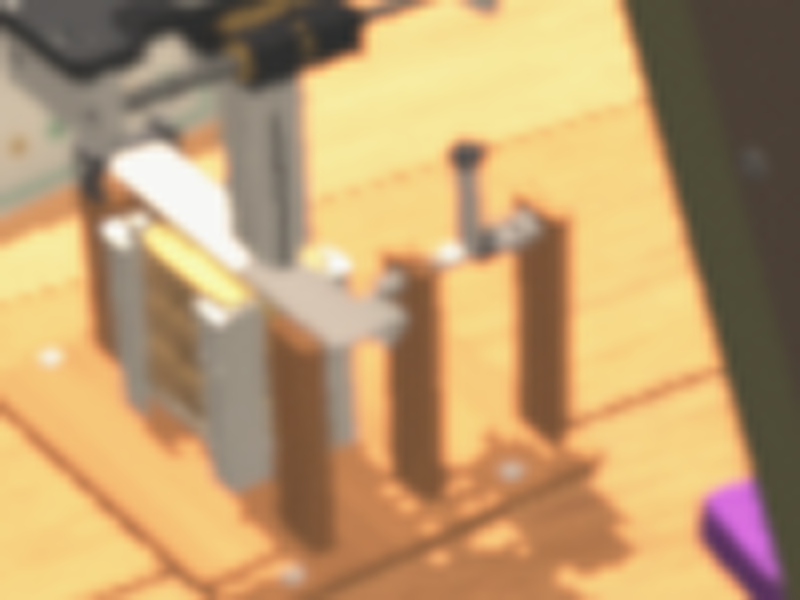

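Emit:
{"method": "send_rows", "body": {"rows": [[[0, 0, 2, 0], [0, 0, 3, 0], [0, 0, 10, 0], [0, 0, 40, 0], [0, 0, 45, 0], [-10, 0, 45, 0], [-40, -30, 10, 0], [-40, -45, 0, 0], [-20, -45, 0, 0], [0, -45, 0, 0], [0, -20, 0, 0], [0, 0, 0, 0]]]}}

```text
time_s: 49.75
ee_pos: [0.4303, -0.0412, 0.261]
eef_rot: [2.482, 1.57, -0.558]
force: [-0.0, 0.1, 0.6]
grip_width: 0.0008
```

Run:
```python
from h import *
jaw()
im,d,p=cam('scene'); save(cv2.resize(im[180:260,250:350],None,fx=8,fy=7.5,interpolation=cv2.INTER_CUBIC),'e1s.png')
im,d,P=cartons(zz=(.08,.125),pl=.095); H=P[...,2]; hsv=cv2.cvtColor(im,cv2.COLOR_RGB2HSV)
save(cv2.resize(im[120:270,230:450],None,fx=3.6,fy=3.6,interpolation=cv2.INTER_CUBIC),'e1.png')
s=(H>.1)&(H<.13)&(hsv[...,1]<50); s[:,:262]=0; s[:,296:]=0; s[:150]=0; s[212:]=0
q=P[s]; A=np.c_[q[:,:2]-q[:,:2].mean(0),np.ones(len(q))]; print('strap plane',np.linalg.lstsq(A,q[:,2],rcond=None)[0],len(q), q.min(0),q.max(0))
```

```text
t 49.75 ee [430.3 -41.2 261. ] jaw -84.18 down [ 0.001 -0.    -1.   ] F [-0.   0.1  0.6] g 0.8
carton yaw -89.2 (array([ 641.8, -242.8]), array([115.6,  13.5], dtype=float32), np.float32(-90.0), array([ 642.8, -241.1]), 157) h 0.0867
carton yaw 6.7 (array([563.3, 121.6]), array([13.5, 59.8], dtype=float32), np.float32(7.19), array([563.4, 121.7]), 118) h 0.0958
strap plane [ 0.00606919 -0.02381539  0.11079133] 564 [0.48074213 0.1081367  0.10007507] [0.63505713 0.17173996 0.121181  ]
```

View pics/e1s.png

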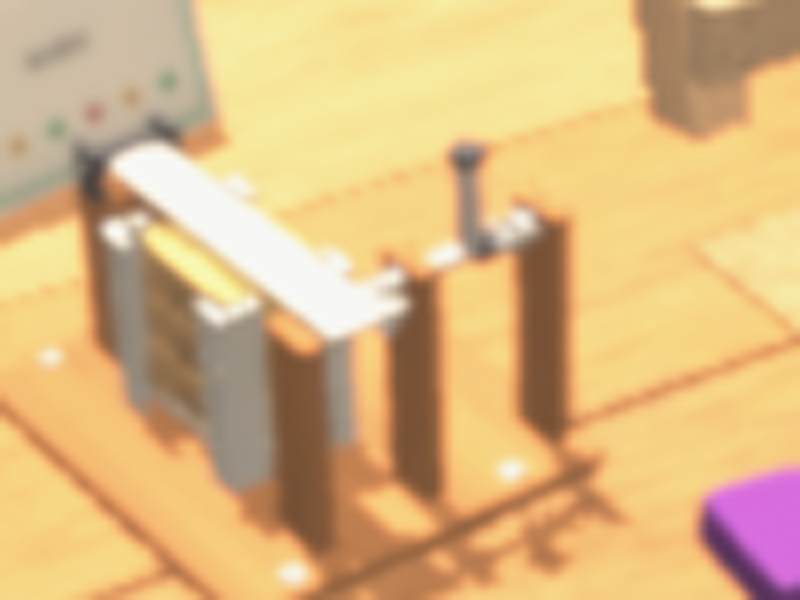

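View pics/e1.png

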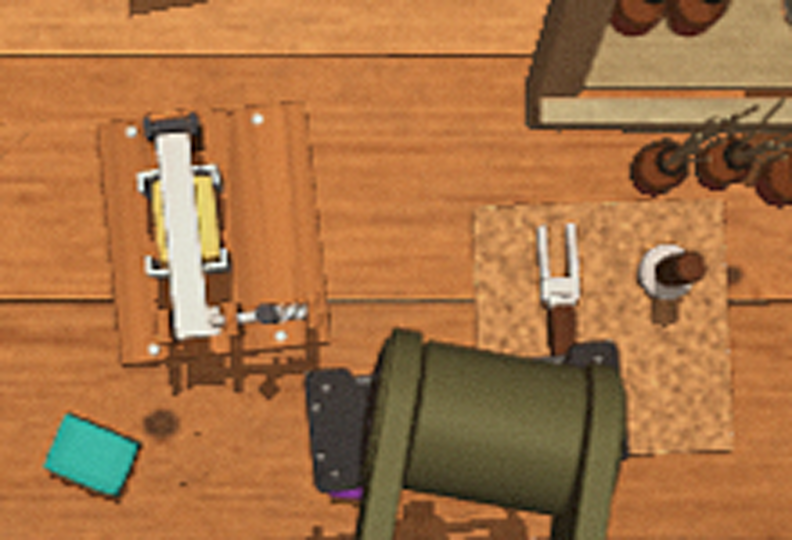

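Run:
```python
from h import *
im,d,p=cam('top'); P=pts(d,p); H=P[...,2]; hsv=cv2.cvtColor(im,cv2.COLOR_RGB2HSV)
m=(hsv[...,1]<70)&(hsv[...,2]>130); m[:180]=0;m[212:]=0;m[:,:375]=0;m[:,395:]=0
q=P[m]; print('fork steel',np.median(q,0).round(4)); b=q[q[:,0]<np.percentile(q[:,0],35)]; t=q[q[:,0]>np.percentile(q[:,0],65)]; print(np.median(b[:,2]),np.median(t[:,2]))
print(ctrl.hand_in())
```

```text
fork steel [ 0.5203 -0.149   0.0207]
0.0229852894655449 0.019338548022586055
the job is handed in; nothing more can be done
None
```

The job is done and handed in at about 50 s of robot time, well under the 210 s limit. The hand-in gives no verdict, so everything below is from my own checks.

What I did:
1. **Strap opened:** I pushed the spring bar aside by its stud with the fork (4.5 N measured), and the strap sprang upright. The fork went back flat on the mat.
2. **Cartons stacked:** all three kraft cartons lie flat in the well.
3. **Stack tamped:** I pressed the plate to a hard stop with the upright tamper (26 N), and the tamper went back on the mat.
4. **Strap shut:** I swung it over with closed fingers and pressed it down at about 19 N until it snapped under the spring bar.

Last checks:
- **Stack:** its top is at about 95.5 mm, so the catch is holding the plate about 18–19 mm down. It was level within about 0.01 rad when measured just before the strap was shut.
- **Strap:** level at about 111 mm and held with the arm away, as it was at the start.
- **Fork and tamper:** the fork's steel end is at its flat height on the mat, and the tamper is upright with its top over its foot.
- **Small tin and dark bottle:** I saw no contact with either, but I did not measure them again.

Checks that disagreed:
- **Camera and arm:** the camera read about 1.5–2.5 mm lower in y (to the right) than the arm, and I allowed for that. The top view also showed the stack about 2–3 mm to the right of the well's centre, inside the 9 mm limit.
- **Tamping force:** the wrist force stayed near zero for most of the press, although the plate spring should have given 4–8 N. I relied on the hard stop and the measured stack height instead.

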